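# Fit out a control panel plate: rail modules, copper bar, fuses

### The arm

A 6-joint arm with a two-finger parallel gripper is mounted at the origin on the work surface. World frame = base frame: x ahead of the robot, y to its left, z up, the work surface at z = 0. Lengths are in m, angles in rad, forces in N, time in s.
With the tool pointing down it reaches from about 0.225 to 0.875 m from the base axis. Payload 3.4 kg.
Tool frame: the origin (TCP) lies between the finger pads; the fingertips stand 8 mm ahead of it and the grasp point (between the pads) lies 11 mm behind it; z points along the fingers, y is the line along which they close (so a half turn about z gives the same grasp; the last joint's range is limited). The gripper opens to 85 mm and grips with 20 to 120 N. Pads are 22 mm wide; open, the fingers measure 114 mm over their backs; the gripper's body (76 mm by 85 mm) begins 54 mm behind the grasp point. The pads swing forward as they close: fully open they stand 13 mm farther back than shut.
Start: joints at [-1.469, 0.276, 1.505, -0, 1.361, -0.121], TCP at [0.127, -0.561, 0.239] pointing down, gripper open.
Joint ranges: [-2.89, 2.89], [-0.75, 2.08], [0.22, 2.7], [-1.18, 4.32], [0.11, 2.71], [-2.7, 2.7]. Speed limits (rad/s): [2.57, 2.57, 3.14, 3.14, 3.14, 3.14].

### API

Orientations are given as a unit quaternion [w, x, y, z].
In Python, from rig import manip, optics, finder gives the robot as it stands.
- The arm moves only by the tool servo_tool, never from a script. Its argument "increments" is a list of rows, each a list of 7 numbers: the shift along the tool's x, y, z in cm, then the turn, a rotation vector about the tool's x, y, z in degrees, then the closure, from -1 (fully open) to 1 (shut). In form: [[x, y, z, rx, ry, rz, gripper], ...]. A call has exactly 5 rows; each row shifts and turns the commanded pose from where the row before left it, along the tool's axes as they then stand; what a row does not reach is not made up. A row lasts 1/10 s, in which the tool goes at most 50 mm and 8.59 degrees, less where a joint would pass 70% of its speed; a pose out of reach is approached as far as the arm can. A call is refused whole if a number of a shift passes 5 or a number of a turn 8.59, either way. A call with a gripper value outside its range is refused whole. The fingers move at their own pace and stop on an object; "squeeze" is the grip in N (left out, the last holds). Time passes only in rows, so rows that do not move let the fingers close, or fill a call up. It gives the time, the measured TCP pose, the force, the opening and the grip force at its end, in the units of the state.
- manip.get_state(): the state, without advancing time (a new reading comes with each control period).
- optics.get_image(name): name is "side" or "top"; returns the picture (480x640x3 uint8, red, green, blue); there is no depth.
- optics.get_calibration(name): a dict with "fov_y" (degrees; the focal length in pixels is half the picture's height over the tangent of half this angle, whatever the lens; pixels are square), "cx", "cy" (the principal point, pixels), "dist_coeffs" ([k1, k2, p1, p2, k3] as OpenCV has them; the pictures are not rectified), "world_to_cam" (4x4, takes a point from world to camera coordinates). Camera axes: x right, y down, z forward; pixel columns grow to the right and rows downward; lengths in m; the calibration is good to about 2 mm. A picture is of the moment at which its call begins. get_calibration takes no time and is no camera call.
- manip.sign_off(): hands the job in; it is judged then, once.
Trained networks look in the newest picture that a camera, given by its name, has taken for a name from the list of things; names that differ only in an ending like _2 or _b are one class to them, and where a whole thing is asked for, a point or a joint stands for the part that bears it (a point fixed in the world has none). Each returns a list of dicts, best first, with "p" (0 to 1); they miss things now and then, are a little off and sometimes report something else, mostly with a low value. They report only what shows in the picture. A call takes as long as a camera call. They do not tell look-alikes from the thing itself.
- finder.silhouettes(label, camera): "region" (480x640 bool, what is visible of it) and "box" ([centre column, centre row, width, height] in pixels, round what is visible of it).
- finder.tip_of(label, camera): "at" ([column, row] in pixels: a listed point, or the origin of a listed thing).
The state is a dict: "clock": time; "qpos": joint angles; "qd": joint speeds; "effort": joint torques, N m; "position": TCP position; "ee_rot": TCP orientation; "contact_force": force on the tool from outside, world axes, zero at the start; "moment": the same for the moment, N m; "width": finger opening in m; "gripper_force": force on a finger pad.
Only numpy, scipy, OpenCV 4.12 (cv2) and the standard library are available. Lean on these libraries where they do the work, as an engineer would, in place of code of your own. Each camera call takes 0.05 s, during which the arm holds its last target. There are 200 camera calls.

### The job

Assemble the mounting plate: clip every grey module standing on the bench onto the rail, hooking its lip under the rail edge nearer the robot and rocking it down until its white foot clicks under the far edge and it sits flat and square. Also lay the cranked copper bar so that both arms lie down in the notches of the two black insulators, its middle midway between them, and move both fuses from the wooden rack into the sockets of the black fuse block on the plate, fully home. Leave the bin, screwdriver and lamp box where they are.

Things in the scene. Friction and masses are not known exactly. Their poses are not given: they have to be found in the camera images.
- m0_c (a point): Grey rail module m0 (like a two-pole breaker), about 0.3 kg, standing upright on the bench: this is its centre, 35 mm above its underside. Own axes: x along its length, y across, z up; start yaw within 0.5 rad of world x. Body 90 x 36 mm, from 14 to 52 mm above the underside; on top a middle part 46 x 36 mm up to 70 mm. All modules are alike; one may be absent
- m1_c (a point): module m1. Under each module is a gap for the rail, its roof (seat) 14 mm above the underside. On the -x side a jaw (x -28..-18.5) carries the rigid lip, pointing to +x, tip at x = -13.5, upper face 7.5 mm above the underside: the slot from lip to seat is 6.5 mm high, 5 mm deep. On the +x side two fixed cheeks, inner face x = 18.5, down to the underside, and between them the sprung foot
- m2_c (a point): module m2. With its +x end raised 20 to 25 degrees a module's slot slides onto the near rail flange towards +x; then it rocks down about the lip until the foot clicks. Clipped home, its centre is 21 mm above the rail top and over the rail's centre line, within 1 mm
- m3_c (a point): module m3, like the others
- m0_foot (a joint): sprung white foot of m0: 0 = out (relaxed or clicked), up to 0.006 m = pushed to +x; spring 1.8 to 3.6 N; rocking it over the rail edge takes about 3 to 8 N. Its nose reaches in to x = 14.5, top 9.4 mm up, sloped below. Its white pull tab sticks out of the body's +x end (x to 62, 4 to 11 mm up) and shows from above which end is which
- m1_foot (a joint): sprung foot of m1, like that of m0
- m2_foot (a joint): sprung foot of m2, like that of m0
- m3_foot (a joint): sprung foot of m3, like that of m0
- rail (a point): middle of the top face of the steel hat rail on the plate. y along the rail, x across it (away from the robot), z up. Top 36 mm above the bench; 35 mm wide; both flanges 3 mm thick, free beneath for 27 mm, overhanging the rail's walls by 6 mm. End stops leave y -141..141 mm free. A module's x must point along the rail's x: lip under the near (-x) flange, foot under the far one
- panel: aluminium mounting plate 300 x 380 mm, 6 mm thick, fixed flat on the bench, its yaw within 0.2 rad; carries the rail (60 mm to its -x side) the insulators and the fuse block; origin under its centre
- bar_c (a point): cranked copper bar, 12 x 12 mm section, about 0.3 kg, lying flat at any yaw: middle of its web, 6 mm up. Web along its own x, 72 mm overall; from the web's ends two arms go opposite ways along y: the arm with centre line x = -30 mm to y = -104 mm, the one at x = +30 mm to y = +104 mm. The same after a half turn
- cradle (a point): where the bar's centre belongs when its arms lie in the notches: midway between them, 52 mm above the bench, 135 mm in +x from the rail's middle. Axes as the plate's; the bar's axes then lie along these (or half a turn round)
- notch_a (a point): notch of the first black insulator, at x = -30, y = -80 mm from the cradle point; open at the top, runs along y, 17 mm wide (x), 20 mm long, 14 mm deep, floor 46 mm above the bench, horns 7 mm thick; this point is 6 mm above its floor
- notch_b (a point): the like notch of the second insulator, at x = +30, y = +80 mm from the cradle point
- f0_c (a point): white cartridge fuse with steel end caps, a cylinder 22 mm in diameter, 76 mm long, about 0.09 kg, standing in the storage rack at the start, its lower 26 mm in a hole and its upper 50 mm free; this is its centre, 38 mm from either end, 48 mm above the bench
- f1_c (a point): centre of the second fuse, like f0
- rack: wooden storage rack, 44 (x) x 115 (y) x 36 mm high, fixed, with two holes 26 mm deep at y = -32 and y = +32 mm in which the fuses stand; origin under its centre
- socket_a (a point): mouth of the first socket of the black fuse block on the plate (block 105 x 44 mm along the plate's x and y, top 42 mm above the bench): square, 25 mm wide, 26 mm deep. A fuse fully home has its centre 12 mm above this point
- socket_b (a point): mouth of the second socket, 60 mm in +x of socket_a, the same
- bin: yellow bin 80 x 120 x 60 mm, to be left alone; origin under its centre
- driver: screwdriver 200 mm long lying beyond the work, to be left alone
- lampbox: grey box 70 x 160 x 60 mm with three indicator lamps, to be left alone; origin under its centre
There are look-alikes about, which are no part of the job. Leave any purple or red look-alike of the part that bears m3_c alone. What is shaped like the part that bears f0_c but yellow is not meant.

How it is judged:
By the outcome, as a careful person would: the job done as asked, in the order asked, and still so for the second after the job is handed in, with the robot touching nothing.
Of m0, m1, m2, m3 only 3 to 4 are there at a start; the rules pass over those that are not, and their reading is None.
At some moment in a run one of bar may be knocked a few centimetres aside while the robot is not near it.
It also fails if it takes over 210 s, if anything falls off the work surface, if the arm or the gripper's body presses on something with over 40 N, if the wrist force passes 120 N, or if a joint passes its speed limit or range.

## Working session

There is one attempt and no reset: what is moved stays moved. The work goes in short steps, Python scripts to look and compute and a tool call to move; the robot and the scene stay as the last step left them, time stands still between calls to the robot, and variables do not carry over. Pictures are saved under pics/ and viewed, at most 14 in all, crops included, and the job is handed in when it is done.

Besides the shell and the picture viewer there is one more tool, called after ">>>" by a JSON object that holds its "op" and its "data". servo_tool: Moves the arm, as the interface text tells. Its arguments: {"type":"object","properties":{"increments":{"type":"array","items":{"type":"array","items":{"type":"number"}}},"squeeze":{"type":"number"}},"required":["increments"]}

```bash
mkdir -p pics; ls; python3 - <<'E'
from rig import manip, optics, finder
import cv2,numpy as np
s=manip.get_state();print({k:np.round(v,3) for k,v in s.items()})
for c in("top","side"):
    im=optics.get_image(c);cv2.imwrite(f"pics/{c}0.png",im[:,:,::-1]);k=optics.get_calibration(c);print(c,{a:np.round(b,4).tolist() for a,b in k.items()})
    for l in["m0_c","m0_foot","rail","panel","bar_c","cradle","notch_a","f0_c","rack","socket_a","bin","lampbox"]:
        try: print(l,[(np.round(d["at"],1).tolist(),round(d["p"],2)) for d in finder.tip_of(l,c)])
        except Exception as e: print(l,e)
E
```

```text
pics
{'clock': np.float64(0.0), 'qpos': array([-1.469,  0.277,  1.506, -0.   ,  1.361, -0.121]), 'qd': array([-0.001,  0.   , -0.   , -0.001,  0.001,  0.001]), 'effort': array([ 0.0000e+00, -4.1678e+01, -2.4580e+01, -0.0000e+00,  1.1000e-02,
        0.0000e+00]), 'position': array([ 0.127, -0.56 ,  0.238]), 'ee_rot': array([-0.001,  0.994,  0.111,  0.   ]), 'contact_force': array([ 0.166,  0.156, -0.108]), 'moment': array([-0.114,  0.078, -0.043]), 'gripper_force': np.float64(0.0), 'width': np.float64(0.086)}
top {'fov_y': 48.1255, 'cx': 316.2471, 'cy': 238.2488, 'dist_coeffs': [-0.073, 0.0, 0.0, 0.0, 0.0], 'world_to_cam': [[-0.0026, -1.0, -0.003, 0.0641], [-0.997, 0.0028, -0.0769, 0.5178], [0.0769, 0.0028, -0.997, 1.3031], [0.0, 0.0, 0.0, 1.0]]}
m0_c [([425.4, 230.1], 0.38)]
m0_foot it knows: bar, bin, cradle, driver, f0, f1, lampbox, m0, m1, m2, m3, notch, panel, rack, rail, socket
rail [([432.3, 255.6], 0.67), ([214.9, 279.0], 0.45)]
panel [([427.4, 230.9], 0.69), ([203.4, 203.2], 0.47)]
bar_c [([268.8, 200.6], 0.81), ([168.0, 241.1], 0.7)]
cradle [([426.8, 200.5], 0.83), ([173.1,
[... 488 characters left out ...]
2, 0.4825], [-0.2698, 0.562, -0.7819, 0.1664], [0.3237, -0.7119, -0.6233, 0.8466], [0.0, 0.0, 0.0, 1.0]]}
m0_c [([303.2, 361.9], 0.82)]
m0_foot it knows: bar, bin, cradle, driver, f0, f1, lampbox, m0, m1, m2, m3, notch, panel, rack, rail, socket
rail [([380.7, 191.0], 0.79)]
panel [([353.9, 200.3], 0.64)]
bar_c [([247.4, 289.0], 0.96), ([352.4, 199.7], 0.3)]
cradle [([326.6, 180.3], 0.95)]
notch_a [([347.6, 165.1], 0.69), ([308.9, 193.1], 0.59), ([302.0, 360.8], 0.35)]
f0_c [([198.1, 338.1], 0.8), ([245.4, 319.5], 0.65)]
rack [([193.5, 364.5], 0.97)]
socket_a [([302.2, 214.6], 0.89), ([308.3, 191.0], 0.72), ([323.9, 214.5], 0.71)]
bin [([166.0, 316.2], 0.65)]
lampbox [([255.9, 193.6], 0.93)]
```

View pics/top0.png

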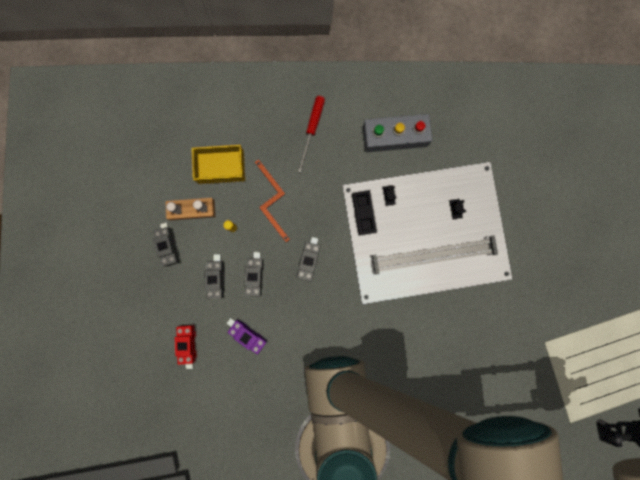

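View pics/side0.png

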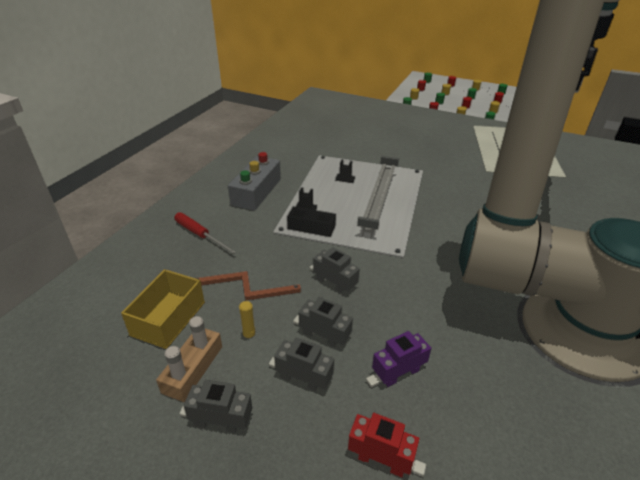

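```bash
cat > h.py <<'E'
from rig import manip, optics, finder
import cv2,numpy as np
from scipy.optimize import minimize
from scipy.ndimage import map_coordinates
from scipy.spatial.transform import Rotation as R
CAL={c:optics.get_calibration(c) for c in("top","side")}
def K(c):
    k=CAL[c];f=240/np.tan(np.radians(k["fov_y"]/2));return np.array([[f,0,k["cx"]],[0,f,k["cy"]],[0,0,1.]])
def proj(P,c):
    T=np.array(CAL[c]["world_to_cam"]);return cv2.projectPoints(np.asarray(P,float).reshape(-1,3),cv2.Rodrigues(T[:3,:3])[0],T[:3,3],K(c),np.array(CAL[c]["dist_coeffs"]))[0][:,0]
def ray(uv,c,z):
    T=np.array(CAL[c]["world_to_cam"]);p=cv2.undistortPoints(np.array([[uv]],float),K(c),np.array(CAL[c]["dist_coeffs"]))[0,0]
    d=T[:3,:3].T@[p[0],p[1],1];o=-T[:3,:3].T@T[:3,3];return (o+d*(z-o[2])/d[2])[:2]
def grads(im):
    g=cv2.GaussianBlur(im.astype(np.float32),(0,0),1.0);return [(cv2.Sobel(g[:,:,i],cv2.CV_32F,1,0)/8,cv2.Sobel(g[:,:,i],cv2.CV_32F,0,1)/8) for i in range(3)]
def box(x0,x1,y0,y1,z0,z1,edges="top"):
    "line segments of a box: top rectangle, or all"
    v=lambda a,b,c:np.array([a,b,c])
    t=[v(x0,y0,z1),v(x1,y0,z1),v(x1,y1,z1),v(x0,y1,z1)];s=[(t[i],t[(i+1)%4]) for i in range(4)]
    if edges=="all":
        b=[p-[0,0,z1-z0] for p in t];s+=[(b[i],b[(i+1)%4]) for i in range(4)]+[(t[i],b[i]) for i in range(4)]
    return s
def place(p,P):
    x,y,a=p;c,s=np.cos(a),np.sin(a);P=np.asarray(P,float);return np.c_[x+c*P[:,0]-s*P[:,1],y+s*P[:,0]+c*P[:,1],P[:,2]]
def score(p,segs,G,cams):
    tot=0
    for c in cams:
        for a,b in segs:
            n=max(6,int(np.linalg.norm(b-a)/.003));t=np.linspace(0.05,.95,n)[:,None];uv=proj(place(p,a+(b-a)*t),c)
            d=uv[-1]-uv[0];L=np.hypot(*d)+1e-9;nx,ny=-d[1]/L,d[0]/L
            g=[map_coordinates(gx,[uv[:,1],uv[:,0]],order=1)*nx+map_coordinates(gy,[uv[:,1],uv[:,0]],order=1)*ny for gx,gy in G[c]]
            tot+=L*np.max([abs(np.mean(k)) for k in g])
    return -tot
def fit(segs,init,G,cams=("top","side"),rng=(.008,.15)):
    best=None
    for dx in np.linspace(-1,1,5):
        for dy in np.linspace(-1,1,5):
            for da in np.linspace(-1,1,5):
                p=np.array(init)+[dx*rng[0],dy*rng[0],da*rng[1]];s=score(p,segs,G,cams)
                if best is None or s<best[0]:best=(s,p)
    p=best[1];sim=np.vstack([p,p+[.003,0,0],p+[0,.003,0],p+[0,0,.03]])
    r=minimize(score,p,args=(segs,G,cams),method="Nelder-Mead",options=dict(initial_simplex=sim,xatol=1e-5,fatol=1e-3));return r.x,r.fun
mm=.001
MOD=[s for s in box(-45*mm,45*mm,-18*mm,18*mm,14*mm,52*mm)]+box(-23*mm,23*mm,-18*mm,18*mm,52*mm,70*mm)
PLATE=box(-.15,.15,-.19,.19,0,.006)
BLOCK=box(-.0525,.0525,-.022,.022,.006,.042)
RACK=box(-.022,.022,-.0575,.0575,0,.036)
RAIL=[(np.array([s*.0175,-.138,.036]),np.array([s*.0175,.138,.036])) for s in(-1,1)]
def draw(im,p,segs,c,col,S=1,o=(0,0)):
    for a,b in segs:
        uv=(proj(place(p,[a,b]),c)-o)*S;cv2.line(im,tuple(np.int32(uv[0]*16)),tuple(np.int32(uv[1]*16)),col,1,cv2.LINE_AA,4)
def ims(cams=("top","side")):
    I={c:optics.get_image(c) for c in cams};return I,{c:grads(I[c]) for c in cams}
E
python3 - <<'E'
from h import *
I={c:cv2.imread(f"pics/{c}0.png")[:,:,::-1] for c in("top","side")};G={c:grads(I[c]) for c in I}
for c in I:
    for l in("m0_c","notch_a","socket_a"):
        try:print(c,l,[(np.round(d["box"]).tolist(),round(d["p"],2)) for d in finder.silhouettes(l,c)])
        except Exception as e:print(e)
init={"plate":(PLATE,ray((427,232),"top",.006),.13),"m0":(MOD,ray((164,246),"top",.05),.2),"m1":(MOD,ray((214,280),"top",.05),0),"m2":(MOD,ray((254,276),"top",.05),-.1),"m3":(MOD,ray((308,261),"top",.05),-.2),"block":(BLOCK,ray((364,212),"top",.042),.13),"rack":(RACK,ray((190,208),"top",.036),0.)}
for n,(m,xy,a) in init.items():
    for cs in(("top",),("side",),("top","side")):
        p,f=fit(m,[*xy,a],G,cs);print(n,cs,np.round(p,4),round(f))
    init[n]=(m,p)
V=[]
for c,(x0,y0,w,h) in {"top":(140,150,380,160),"side":(150,120,300,320)}.items():
    S=2;im=cv2.resize(I[c][y0:y0+h,x0:x0+w,::-1],None,fx=S,fy=S,interpolation=cv2.INTER_CUBIC)
    for n,(m,p) in init.items():draw(im,p,m,c,(0,255,0),S,(x0,y0))
    cv2.imwrite(f"pics/fit_{c}.png",im if im.shape[0]<600 else cv2.resize(im,None,fx=.93,fy=.93))
E
```

```text
top m0_c [([215.0, 277.0, 21.0, 41.0], 0.98)]
top notch_a [([429.0, 231.0, 167.0, 142.0], 0.55)]
top socket_a [([426.0, 233.0, 166.0, 143.0], 0.96), ([189.0, 209.0, 50.0, 24.0], 0.63)]
side m0_c [([300.0, 365.0, 66.0, 56.0], 0.69), ([335.0, 267.0, 47.0, 46.0], 0.54), ([324.0, 322.0, 60.0, 52.0], 0.41)]
side notch_a [([347.0, 208.0, 146.0, 104.0], 0.66), ([183.0, 414.0, 7.0, 9.0], 0.23)]
side socket_a [([348.0, 205.0, 151.0, 103.0], 0.59)]
plate ('top',) [ 0.535  -0.214   0.1566] -13119
plate ('side',) [ 0.5317 -0.2127  0.1543] -5586
plate ('top', 'side') [ 0.5342 -0.2137  0.1568] -18021
m0 ('top',) [0.5    0.4314 0.254 ] -1181
m0 ('side',) [0.4914 0.4282 0.2645] -992
m0 ('top', 'side') [0.4961 0.4297 0.2653] -2134
m1 ('top',) [ 0.4188  0.3009 -0.0016] -1237
m1 ('side',) [ 0.4083  0.3037 -0.0904] -929
m1 ('top', 'side') [0.4171 0.3019 0.0084] -2056
m2 ('top',) [ 0.4276  0.2157 -0.0616] -1080
m2 ('side',) [ 0.4219  0.2146 -0.0575] -736
m2 ('top', 'side') [ 0.4225  0.216  -0.0556] -1616
m3 ('top',) [ 0.4641  0.0811 -0.247 ] -797
m3 ('side',) [ 0.4583  0.0832 -0.2297] -660
m3 ('top', 'side') [ 0.4631  0.0815 -0.2498] -1287
block ('top',) [ 0.579  -0.0526  0.1574] -4393
block ('side',) [ 0.5748 -0.053   0.192 ] -1121
block ('top', 'side') [ 0.5781 -0.0528  0.1585] -5335
rack ('top',) [0.5926 0.3756 0.0692] -2445
rack ('side',) [0.5902 0.3747 0.0609] -1880
rack ('top', 'side') [0.5911 0.3749 0.0701] -4067
```

View pics/fit_top.png

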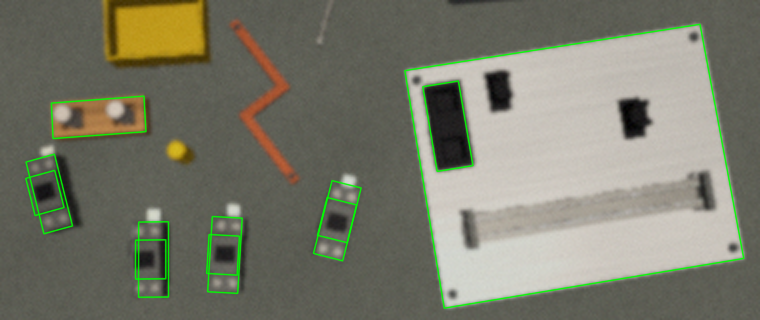

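View pics/fit_side.png

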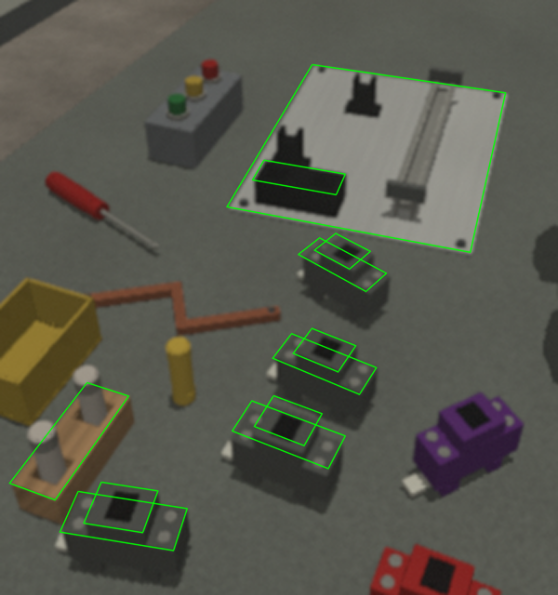

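```bash
cat >> h.py <<'E'
def tool_R(yaw,tilt=0):
    "tool pointing down, tool x at yaw; tilt>0 raises the +x end (rad)"
    return R.from_euler("z",yaw)*R.from_quat([1,0,0,0])*R.from_euler("y",tilt)
def plan(pos,yaw,tilt=0,frm=None):
    s=manip.get_state();q=np.array(s["ee_rot"]);A=R.from_quat(q[[1,2,3,0]]);p=np.array(s["position"])
    B=tool_R(yaw,tilt);rv=np.degrees((A.inv()*B).as_rotvec());d=B.inv().apply(np.array(pos)-p)*100
    print("turn deg",np.round(rv,2),"then shift cm",np.round(d,2))
def st():
    s=manip.get_state();q=np.array(s["ee_rot"]);A=R.from_quat(q[[1,2,3,0]]).as_matrix()
    print("t %.1f"%s["clock"],"pos",np.round(s["position"],4),"yaw %.4f tilt %.2f"%(np.arctan2(A[1,0],A[0,0]),np.degrees(np.arcsin(A[0,2]*np.cos(np.arctan2(A[1,0],A[0,0]))+A[1,2]*np.sin(np.arctan2(A[1,0],A[0,0]))))),"F",np.round(s["contact_force"],1),"w %.4f gf %.0f"%(s["width"],s["gripper_force"]))
E
python3 - <<'E'
from h import *
I={c:cv2.imread(f"pics/{c}0.png")[:,:,::-1] for c in("top","side")};G={c:grads(I[c]) for c in I}
P=np.array([.5342,-.2137,.1568])
def loc(xy):
    d=np.array(xy)-P[:2];c,s=np.cos(P[2]),np.sin(P[2]);return np.round([c*d[0]+s*d[1],-s*d[0]+c*d[1]],4)
for cs in(("top",),("side",),("top","side")):
    r=place(P,[[-.06,0,0]])[0];p,f=fit(RAIL,[r[0],r[1],P[2]],G,cs,(.006,.05));print("rail",cs,np.round(p,4),loc(p[:2]))
for uv,z,n in(((375,264),.04,"stop"),((493,245),.04,"stop"),((389,195),.055,"insB?"),((457,208.5),.055,"ins")):print(n,loc(ray(uv,"top",z)))
print("block",loc((.5781,-.0528)))
for l in("cradle","notch_a","socket_a"):print(l,[loc(ray(d["at"],"top",.052 if l!="socket_a" else .042)) for d in finder.tip_of(l,"top")])
plan((.461,.0815,.20),-.245)
E
```

```text
rail ('top',) [ 0.4759 -0.2207  0.1538] [-0.0587  0.0022]
rail ('side',) [ 0.4596 -0.1642  0.1581] [-0.066   0.0605]
rail ('top', 'side') [ 0.4749 -0.2153  0.1523] [-0.0589  0.0077]
stop [-0.0586  0.1454]
stop [-0.0592 -0.1473]
insB? [0.1    0.0858]
ins [ 0.0416 -0.0716]
block [0.0685 0.1521]
cradle [array([ 0.0727, -0.0031]), array([0.152 , 0.6074]), array([0.1089, 0.0814])]
notch_a [array([0.1074, 0.0809]), array([ 0.0532, -0.0822])]
socket_a [array([0.0373, 0.1462]), array([0.0975, 0.1526])]
turn deg [ 0.   0.  26.8] then shift cm [ 16.82 -70.42   3.93]
```

>>> {"op": "servo_tool", "data": {"increments": [[0,0,0,0,0,6.7,-0.3],[0,0,0,0,0,6.7,-0.3],[0,0,0,0,0,6.7,-0.3],[0,0,0,0,0,6.7,-0.3],[1.05,-4.4,0.25,0,0,0,-0.3]], "squeeze": 80}}

```text
clock: 2.15
position: [0.1465, -0.5251, 0.2366]
ee_rot: [0.002, 0.992, -0.125, -0.0]
contact_force: [0.9, 0.9, 0.5]
width: 0.0554
gripper_force: 0.0
```

>>> {"op": "servo_tool", "data": {"increments": [[1.05,-4.4,0.25,0,0,0,-0.3],[1.05,-4.4,0.25,0,0,0,-0.3],[1.05,-4.4,0.25,0,0,0,-0.3],[1.05,-4.4,0.25,0,0,0,-0.3],[1.05,-4.4,0.25,0,0,0,-0.3]]}}

```text
clock: 2.65
position: [0.2527, -0.3184, 0.2244]
ee_rot: [0.0, 0.992, -0.123, 0.0]
contact_force: [1.0, -0.1, 0.5]
width: 0.0556
gripper_force: 0.0
```

>>> {"op": "servo_tool", "data": {"increments": [[1.05,-4.4,0.25,0,0,0,-0.3],[1.05,-4.4,0.25,0,0,0,-0.3],[1.05,-4.4,0.25,0,0,0,-0.3],[1.05,-4.4,0.25,0,0,0,-0.3],[1.05,-4.4,0.25,0,0,0,-0.3]]}}

```text
clock: 3.15
position: [0.357, -0.1177, 0.2121]
ee_rot: [0.0, 0.992, -0.122, 0.001]
contact_force: [0.5, -1.4, -0.7]
width: 0.0555
gripper_force: 0.0
```

>>> {"op": "servo_tool", "data": {"increments": [[1.05,-4.4,0.25,0,0,0,-0.3],[1.05,-4.4,0.25,0,0,0,-0.3],[1.05,-4.4,0.25,0,0,0,-0.3],[1.05,-4.4,0.25,0,0,0,-0.3],[1.05,-4.4,0.25,0,0,0,-0.3]]}}

```text
clock: 3.65
position: [0.4614, 0.0834, 0.1994]
ee_rot: [0.0, 0.993, -0.122, 0.0]
contact_force: [1.4, -0.9, 0.3]
width: 0.0553
gripper_force: 0.0
```

```bash
python3 - <<'E'
from h import *
st();plan((.461,.0815,.04),-.245)
E
```

```text
t 3.6 pos [0.4614 0.0834 0.1994] yaw -0.2443 tilt 0.06 F [ 1.4 -0.9  0.3] w 0.0553 gf 0
turn deg [ 0.01 -0.06  0.04] then shift cm [1.000e-02 1.900e-01 1.594e+01]
```

>>> {"op": "servo_tool", "data": {"increments": [[0,0.2,4,0,0,0,-0.3],[0,0,4,0,0,0,-0.3],[0,0,4,0,0,0,-0.3],[0,0,3.9,0,0,0,-0.3],[0,0,0,0,0,0,-0.3]]}}

```text
clock: 4.15
position: [0.4562, 0.0794, 0.0365]
ee_rot: [0.001, 0.993, -0.122, -0.005]
contact_force: [-0.5, -0.2, 0.0]
width: 0.0553
gripper_force: 0.0
```

>>> {"op": "servo_tool", "data": {"increments": [[0,0,0,0,0,0,0.6],[0,0,0,0,0,0,0.6],[0,0,0,0,0,0,0.6],[0,0,0,0,0,0,0.6],[0,0,0,0,0,0,0.6]]}}

```text
clock: 4.65
position: [0.4612, 0.0794, 0.0416]
ee_rot: [-0.0, 0.993, -0.122, 0.001]
contact_force: [0.1, 0.7, 4.5]
width: 0.0352
gripper_force: 80.7
```

```bash
python3 - <<'E'
from h import *
st()
s=manip.get_state();I,G=ims()
for cs in(("top",),("side",)):
    p,f=fit(MOD,[.461,.0815,-.245],G,cs,(.008,.05));print(cs,np.round(p,4))
for c in I:print(c,[(np.round(d["box"]).tolist(),round(d["p"],2)) for d in finder.silhouettes("bar_c",c)][:2])
cv2.imwrite("pics/g1.png",cv2.resize(I["side"][180:330,220:420,::-1],None,fx=3,fy=3,interpolation=cv2.INTER_CUBIC))
E
```

```text
t 4.7 pos [0.4612 0.0794 0.0416] yaw -0.2449 tilt 0.16 F [0.1 0.7 4.5] w 0.0352 gf 81
('top',) [ 0.4547  0.0698 -0.5668]
('side',) [ 0.4705  0.0668 -0.1474]
top [([268.0, 195.0, 28.0, 71.0], 0.66)]
side [([249.0, 289.0, 101.0, 26.0], 0.98), ([200.0, 333.0, 20.0, 27.0], 0.49)]
```

View pics/g1.png

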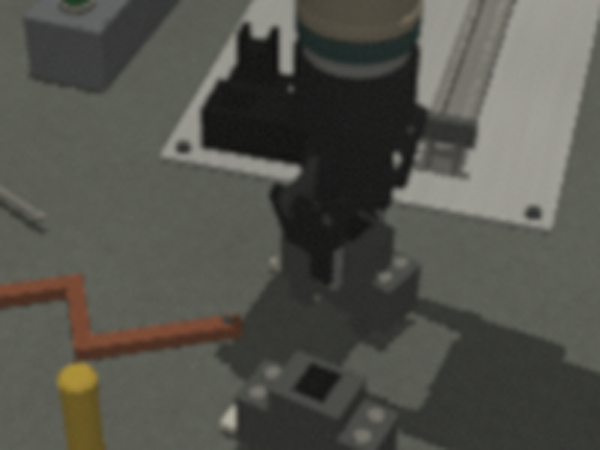

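>>> {"op": "servo_tool", "data": {"increments": [[0,0,-2.5,0,0,0,0.6],[0,0,-2.5,0,0,0,0.6],[0,0,0,0,7.34,0,0.6],[0,0,0,0,7.34,0,0.6],[0,0,0,0,7.34,0,0.6]]}}

```text
clock: 5.35
position: [0.4602, 0.0795, 0.0911]
ee_rot: [0.023, 0.974, -0.12, 0.192]
contact_force: [0.2, -3.0, -2.4]
width: 0.0349
gripper_force: 80.4
```

>>> {"op": "servo_tool", "data": {"increments": [[-0.56,0,1.39,0,0,0,0.6],[-0.56,0,1.39,0,0,0,0.6],[0,0,0,0,0,0,0.6],[0,0,0,0,0,0,0.6],[0,0,0,0,0,0,0.6]]}}

```text
clock: 5.85
position: [0.4611, 0.0795, 0.061]
ee_rot: [0.023, 0.974, -0.12, 0.19]
contact_force: [0.7, 0.7, -1.3]
width: 0.0355
gripper_force: 80.4
```

```bash
python3 -c "
from h import *
st()"
```

```text
t 5.8 pos [0.4611 0.0795 0.061 ] yaw -0.2455 tilt 22.09 F [ 0.7  0.7 -1.3] w 0.0355 gf 80
```

>>> {"op": "servo_tool", "data": {"increments": [[-0.26,0,0.65,0,0,0,0.6],[0,0,0,0,0,0,0.6],[-0.04,0,0.09,0,0,0,0.6],[-0.04,0,0.09,0,0,0,0.6],[0,0,0,0,0,0,0.6]]}}

```text
clock: 6.35
position: [0.4602, 0.0794, 0.0512]
ee_rot: [0.023, 0.974, -0.12, 0.189]
contact_force: [0.4, 0.0, -2.4]
width: 0.0349
gripper_force: 80.4
```

>>> {"op": "servo_tool", "data": {"increments": [[-0.02,0,0.05,0,0,0,0.6],[-0.02,0,0.05,0,0,0,0.6],[-0.02,0,0.05,0,0,0,0.6],[0,0,0,0,0,0,0.6],[0,0,0,0,0,0,0.6]]}}

```text
clock: 6.85
position: [0.4603, 0.0795, 0.0497]
ee_rot: [0.023, 0.974, -0.12, 0.19]
contact_force: [0.2, -0.1, -2.5]
width: 0.0351
gripper_force: 80.4
```

>>> {"op": "servo_tool", "data": {"increments": [[-0.02,0,0.05,0,0,0,0.6],[-0.02,0,0.05,0,0,0,0.6],[0,0,0,0,0,0,0.6],[0,0,0,0,0,0,0.6],[0,0,0,0,0,0,0.6]]}}

```text
clock: 7.35
position: [0.4605, 0.0795, 0.0494]
ee_rot: [0.023, 0.974, -0.12, 0.19]
contact_force: [-3.0, -0.2, 6.9]
width: 0.0348
gripper_force: 82.1
```

>>> {"op": "servo_tool", "data": {"increments": [[-0.02,0,0.05,0,0,0,0.6],[-0.02,0,0.05,0,0,0,0.6],[0,0,0,0,0,0,0.6],[0,0,0,0,0,0,0.6],[0,0,0,0,0,0,0.6]]}}

```text
clock: 7.85
position: [0.4607, 0.0794, 0.0492]
ee_rot: [0.023, 0.974, -0.12, 0.191]
contact_force: [-7.2, 1.7, 18.0]
width: 0.0351
gripper_force: 83.5
```

```bash
cat >> h.py <<'E'
RC=np.array([.4749,-.2231]);RY=.156
def rw(x,y,z): # rail mm -> world m
    c,s=np.cos(RY),np.sin(RY);return np.array([RC[0]+(c*x-s*y)*mm,RC[1]+(s*x+c*y)*mm,z*mm])
def rl():
    p=np.array(manip.get_state()["position"]);c,s=np.cos(RY),np.sin(RY);d=(p[:2]-RC)*1000;print("rail mm",np.round([c*d[0]+s*d[1],-s*d[0]+c*d[1],p[2]*1000],2))
E
python3 -c "
from h import *
plan(rw(-27,-105,120),RY,np.radians(22));rl()"
```

```text
turn deg [  8.62  -0.18 -21.28] then shift cm [-2.91 40.61 -8.81]
rail mm [ 32.96 301.07  49.2 ]
```

>>> {"op": "servo_tool", "data": {"increments": [[1.31,0,-3.25,0,0,0,0.6],[1.31,0,-3.25,0,0,0,0.6],[0,0,0,2.87,-0.06,-7.09,0.6],[0,0,0,2.87,-0.06,-7.09,0.6],[0,0,0,2.87,-0.06,-7.09,0.6]]}}

```text
clock: 8.35
position: [0.4587, 0.0798, 0.1171]
ee_rot: [-0.006, 0.982, 0.029, 0.187]
contact_force: [0.2, -0.2, -3.0]
width: 0.0353
gripper_force: 81.3
```

>>> {"op": "servo_tool", "data": {"increments": [[-0.61,4.5,-0.26,0,0,0,0.6],[-0.61,4.5,-0.26,0,0,0,0.6],[-0.61,4.5,-0.26,0,0,0,0.6],[-0.61,4.5,-0.26,0,0,0,0.6],[-0.61,4.5,-0.26,0,0,0,0.6]]}}

```text
clock: 8.85
position: [0.4379, -0.148, 0.1175]
ee_rot: [-0.006, 0.982, 0.027, 0.187]
contact_force: [1.8, -0.4, -1.9]
width: 0.0352
gripper_force: 81.4
```

>>> {"op": "servo_tool", "data": {"increments": [[-0.61,4.5,-0.26,0,0,0,0.6],[-0.61,4.5,-0.26,0,0,0,0.6],[-0.61,4.5,-0.26,0,0,0,0.6],[-0.61,4.6,-0.26,0,0,0,0.6],[0,0,0,0,0,0,0.6]]}}

```text
clock: 9.35
position: [0.4228, -0.3373, 0.1187]
ee_rot: [-0.001, 0.982, 0.025, 0.188]
contact_force: [0.1, 0.3, -2.2]
width: 0.0351
gripper_force: 82.0
```

```bash
python3 -c "
from h import *
st();rl();plan(rw(-27,-105,69),RY,np.radians(22))"
```

```text
t 9.3 pos [ 0.4228 -0.3373  0.1187] yaw 0.0514 tilt 21.64 F [ 0.1  0.3 -2.2] w 0.0351 gf 82
rail mm [ -69.25 -104.72  118.68]
turn deg [ 2.69  0.38 -5.56] then shift cm [2.06 0.03 6.19]
```

>>> {"op": "servo_tool", "data": {"increments": [[0,0,0,1.35,0.2,-2.8,0.6],[0,0,0,1.35,0.2,-2.8,0.6],[2.06,0,2.8,0,0,0,0.6],[0,0,2.4,0,0,0,0.6],[0,0,0,0,0,0,0.6]]}}

```text
clock: 9.85
position: [0.4595, -0.3194, 0.0746]
ee_rot: [-0.022, 0.979, 0.08, 0.188]
contact_force: [-0.2, -0.0, -2.7]
width: 0.0349
gripper_force: 81.6
```

```bash
python3 -c "
from h import *
st();rl();plan(rw(-27,-105,69),RY,np.radians(22))"
```

```text
t 9.8 pos [ 0.4595 -0.3194  0.0746] yaw 0.1602 tilt 21.79 F [-0.2 -0.  -2.7] w 0.0349 gf 82
rail mm [-30.18 -92.72  74.59]
turn deg [-0.94  0.21  0.22] then shift cm [0.09 1.23 0.64]
```

>>> {"op": "servo_tool", "data": {"increments": [[0.09,1.23,0.3,-0.94,0.21,0.22,0.6],[0,0,0.34,0,0,0,0.6],[0,0,0,0,0,0,0.6],[0,0,0,0,0,0,0.6],[0,0,0,0,0,0,0.6]]}}

```text
clock: 10.35
position: [0.4652, -0.3335, 0.0722]
ee_rot: [-0.012, 0.978, 0.076, 0.192]
contact_force: [0.0, -0.4, -2.2]
width: 0.035
gripper_force: 81.6
```

```bash
python3 -c "
from h import *
st();rl();plan(rw(-27,-105,69),RY,np.radians(22))"
```

```text
t 10.3 pos [ 0.4652 -0.3335  0.0722] yaw 0.1558 tilt 22.21 F [ 0.  -0.4 -2.2] w 0.0350 gf 82
rail mm [ -26.7  -107.57   72.2 ]
turn deg [ 0.35 -0.21 -0.01] then shift cm [-0.15 -0.26  0.29]
```

>>> {"op": "servo_tool", "data": {"increments": [[-0.15,-0.26,0.29,0.35,-0.21,0,0.6],[0,0,0,0,0,0,0.6],[0,0,0,0,0,0,0.6],[0,0,0,0,0,0,0.6],[0,0,0,0,0,0,0.6]]}}

```text
clock: 10.85
position: [0.4647, -0.3308, 0.0685]
ee_rot: [-0.015, 0.979, 0.077, 0.19]
contact_force: [0.2, -0.4, -2.3]
width: 0.0354
gripper_force: 81.6
```

```bash
python3 -c "
from h import *
st();rl();plan(rw(-27,-105,69),RY,np.radians(22))"
```

```text
t 10.8 pos [ 0.4647 -0.3308  0.0685] yaw 0.1559 tilt 21.98 F [ 0.2 -0.4 -2.3] w 0.0354 gf 82
rail mm [ -26.78 -104.86   68.45]
turn deg [-0.04  0.02 -0.01] then shift cm [ 0.    0.01 -0.06]
```

>>> {"op": "servo_tool", "data": {"increments": [[0.37,0,0.15,0,0,0,0.6],[0.37,0,0.15,0,0,0,0.6],[0.09,0,0.04,0,0,0,0.6],[0,0,0,0,0,0,0.6],[0,0,0,0,0,0,0.6]]}}

```text
clock: 11.35
position: [0.4737, -0.3294, 0.0684]
ee_rot: [-0.015, 0.979, 0.077, 0.19]
contact_force: [0.7, 0.5, -2.2]
width: 0.0355
gripper_force: 81.6
```

>>> {"op": "servo_tool", "data": {"increments": [[0.09,0,0.04,0,0,0,0.6],[0.09,0,0.04,0,0,0,0.6],[0.09,0,0.04,0,0,0,0.6],[0,0,0,0,0,0,0.6],[0,0,0,0,0,0,0.6]]}}

```text
clock: 11.85
position: [0.4766, -0.329, 0.0683]
ee_rot: [-0.015, 0.979, 0.076, 0.19]
contact_force: [0.0, 1.1, -2.9]
width: 0.0351
gripper_force: 81.6
```

```bash
python3 -c "
from h import *
st();rl()"
```

```text
t 11.8 pos [ 0.4766 -0.329   0.0683] yaw 0.1558 tilt 21.99 F [ 0.   1.1 -2.9] w 0.0351 gf 82
rail mm [ -14.81 -104.87   68.34]
```

>>> {"op": "servo_tool", "data": {"increments": [[0.11,0,-0.01,0,0,0,0.6],[0.09,0,0.04,0,0,0,0.6],[0.09,0,0.04,0,0,0,0.6],[0,0,0,0,0,0,0.6],[0,0,0,0,0,0,0.6]]}}

```text
clock: 12.35
position: [0.4792, -0.3285, 0.0687]
ee_rot: [-0.015, 0.979, 0.077, 0.19]
contact_force: [-0.9, -0.8, -2.2]
width: 0.0351
gripper_force: 81.9
```

>>> {"op": "servo_tool", "data": {"increments": [[0.09,0,0.04,0,0,0,0.6],[0.09,0,0.04,0,0,0,0.6],[0,0,0,0,0,0,0.6],[0,0,0,0,0,0,0.6],[0,0,0,0,0,0,0.6]]}}

```text
clock: 12.85
position: [0.4797, -0.3284, 0.0686]
ee_rot: [-0.015, 0.979, 0.077, 0.189]
contact_force: [-9.9, -2.1, 4.5]
width: 0.035
gripper_force: 83.1
```

```bash
python3 -c "
from h import *
st();rl()"
```

```text
t 12.8 pos [ 0.4797 -0.3284  0.0686] yaw 0.1577 tilt 21.83 F [-9.9 -2.1  4.5] w 0.0350 gf 83
rail mm [ -11.6  -104.73   68.57]
```

>>> {"op": "servo_tool", "data": {"increments": [[-0.1,0,-0.04,0,0,0,0.6],[0.18,0,0.13,0,-3.67,0,0.6],[0.18,0,0.13,0,-3.67,0,0.6],[0.18,0,0.13,0,-3.67,0,0.6],[0,0,0,0,0,0,0.6]]}}

```text
clock: 13.35
position: [0.4877, -0.3274, 0.0673]
ee_rot: [-0.007, 0.992, 0.079, 0.095]
contact_force: [-2.9, -0.7, 2.3]
width: 0.0351
gripper_force: 82.6
```

```bash
sed -i 's/^RC=.*/RC=np.array([.4749,-.2231])-.0017*np.array([.988,.155]);RY=.156/' h.py; python3 -c "
from h import *
st();rl()"
```

```text
t 13.3 pos [ 0.4877 -0.3274  0.0673] yaw 0.1599 tilt 10.94 F [-2.9 -0.7  2.3] w 0.0351 gf 83
rail mm [  -1.83 -105.05   67.29]
```

>>> {"op": "servo_tool", "data": {"increments": [[0.18,0,0.13,0,-3.67,0,0.6],[0,0,0,0,0,0,0.6],[0.18,0,0.13,0,-3.67,0,0.6],[0,0,0,0,0,0,0.6],[0,0,0,0,0,0,0.6]]}}

```text
clock: 13.85
position: [0.4916, -0.3268, 0.0647]
ee_rot: [-0.003, 0.996, 0.078, 0.034]
contact_force: [3.6, 1.3, -1.2]
width: 0.0352
gripper_force: 82.0
```

```bash
python3 -c "
from h import *
st();rl()"
```

```text
t 13.8 pos [ 0.4916 -0.3268  0.0647] yaw 0.1560 tilt 3.88 F [ 3.6  1.3 -1.2] w 0.0352 gf 82
rail mm [   2.04 -105.01   64.69]
```

>>> {"op": "servo_tool", "data": {"increments": [[0.03,0,0.07,0,-2,0,0.6],[0,0,0,0,0,0,0.6],[0.03,0,0.07,0,-2,0,0.6],[0,0,0,0,0,0,0.6],[0,0,0,0,0,0,0.6]]}}

```text
clock: 14.35
position: [0.492, -0.3268, 0.0637]
ee_rot: [0.0, 0.997, 0.078, -0.001]
contact_force: [5.0, 1.4, 0.3]
width: 0.0352
gripper_force: 82.2
```

```bash
python3 -c "
from h import *
st();rl();print(np.round(manip.get_state()['moment'],2))"
```

```text
t 14.3 pos [ 0.492  -0.3268  0.0637] yaw 0.1558 tilt -0.15 F [5.  1.4 0.3] w 0.0352 gf 82
rail mm [   2.45 -105.13   63.71]
[ 0.25 -1.    0.06]
```

>>> {"op": "servo_tool", "data": {"increments": [[0,0,0.1,0,-1.5,0,0.6],[0,0,0,0,0,0,0.6],[0,0,0.05,0,-1,0,0.6],[0,0,0,0,0,0,0.6],[0,0,0,0,0,0,0.6]]}}

```text
clock: 14.85
position: [0.4928, -0.3267, 0.0641]
ee_rot: [0.002, 0.997, 0.078, -0.022]
contact_force: [3.8, 4.1, 11.2]
width: 0.0347
gripper_force: 83.5
```

```bash
python3 -c "
from h import *
st();rl();print(np.round(manip.get_state()['moment'],2))"
```

```text
t 14.8 pos [ 0.4928 -0.3267  0.0641] yaw 0.1555 tilt -2.55 F [ 3.8  4.1 11.2] w 0.0347 gf 83
rail mm [   3.25 -105.12   64.11]
[ 0.74 -0.92  0.03]
```

>>> {"op": "servo_tool", "data": {"increments": [[0,0,0.1,0,-1,0,0.6],[0,0,0,0,0,0,0.6],[0,0,0,0,0,0,0.6],[0,0,-0.15,0,2,0,0.6],[0,0,0,0,1.5,0,0.6]]}}

```text
clock: 15.35
position: [0.4917, -0.3269, 0.0636]
ee_rot: [0.0, 0.997, 0.078, -0.001]
contact_force: [2.4, 2.3, 6.5]
width: 0.035
gripper_force: 82.9
```

```bash
python3 -c "
from h import *
st();rl();print(np.round(manip.get_state()['moment'],2))"
```

```text
t 15.3 pos [ 0.4917 -0.3269  0.0636] yaw 0.1561 tilt -0.13 F [2.4 2.3 6.5] w 0.0350 gf 83
rail mm [   2.17 -105.12   63.57]
[ 0.25 -0.61  0.07]
```

>>> {"op": "servo_tool", "data": {"increments": [[0,0,0,0,0,0,-0.15],[0,0,0,0,0,0,-0.15],[0,0,0,0,0,0,-0.15],[0,0,-4,0,0,0,-0.15],[0,0,-3,0,0,0,-0.15]]}}

```text
clock: 15.85
position: [0.491, -0.3265, 0.1323]
ee_rot: [-0.001, 0.997, 0.078, -0.004]
contact_force: [0.7, -0.7, -0.0]
width: 0.0491
gripper_force: 0.0
```

>>> {"op": "servo_tool", "data": {"increments": [[3.4,0,0,0,0,0,1],[0,0,0,0,0,0,1],[0,0,0,0,0,0,1],[0,0,0,0,0,0,1],[0,0,0,0,0,0,1]]}}

```text
clock: 16.35
position: [0.524, -0.3211, 0.1312]
ee_rot: [-0.001, 0.997, 0.078, -0.004]
contact_force: [-0.1, -0.1, 0.7]
width: 0.0001
gripper_force: 0.0
```

```bash
python3 - <<'E'
from h import *
st();rl();I,G=ims(("side","top"))
a=[cv2.resize(I[c][y:y+100,x:x+110,::-1],None,fx=3.6,fy=3.6,interpolation=cv2.INTER_CUBIC) for c,x,y in(("side",340,140),("top",420,200))]
cv2.imwrite("pics/m1.png",np.hstack(a))
E
```

```text
t 16.4 pos [ 0.524  -0.3211  0.1312] yaw 0.1558 tilt -0.48 F [-0.1 -0.1  0.7] w 0.0001 gf 0
rail mm [  34.98 -104.42  131.19]
```

View pics/m1.png

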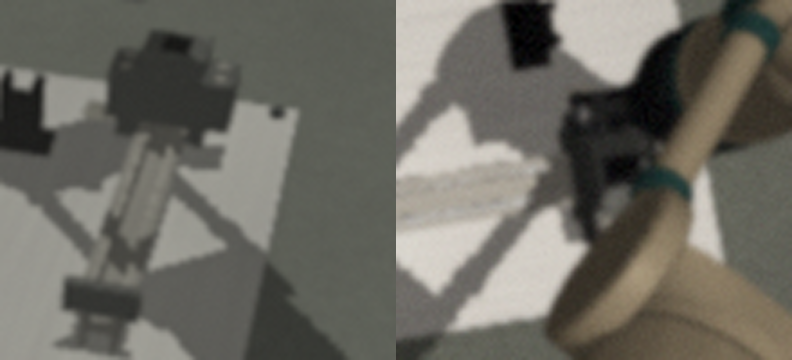

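>>> {"op": "servo_tool", "data": {"increments": [[0,0,2.3,0,0.4,0,1],[0,0,2.2,0,0,0,1],[0,0,0,0,0,0,1],[0,0,0.1,0,0,0,1],[0,0,0,0,0,0,1]]}}

```text
clock: 16.95
position: [0.5255, -0.3219, 0.0871]
ee_rot: [0.0, 0.997, 0.078, 0.001]
contact_force: [-0.0, -0.0, -0.4]
width: -0.0003
gripper_force: 0.0
```

>>> {"op": "servo_tool", "data": {"increments": [[0,0,0.1,0,0,0,1],[0,0,0,0,0,0,1],[0,0,0.1,0,0,0,1],[0,0,0,0,0,0,1],[0,0,0,0,0,0,1]]}}

```text
clock: 17.45
position: [0.525, -0.3213, 0.0842]
ee_rot: [-0.0, 0.997, 0.078, 0.0]
contact_force: [0.1, -0.1, 0.7]
width: 0.0003
gripper_force: 0.0
```

>>> {"op": "servo_tool", "data": {"increments": [[0,0,0.1,0,0,0,1],[0,0,0,0,0,0,1],[0,0,0.05,0,0,0,1],[0,0,0,0,0,0,1],[0,0,0,0,0,0,1]]}}

```text
clock: 17.95
position: [0.525, -0.3213, 0.0825]
ee_rot: [-0.0, 0.997, 0.078, 0.0]
contact_force: [-0.4, 0.4, 0.4]
width: -0.0001
gripper_force: 0.0
```

>>> {"op": "servo_tool", "data": {"increments": [[0,0,0.05,0,0,0,1],[0,0,0,0,0,0,1],[0,0,0.05,0,0,0,1],[0,0,0,0,0,0,1],[0,0,0,0,0,0,1]]}}

```text
clock: 18.45
position: [0.5253, -0.3214, 0.082]
ee_rot: [-0.0, 0.997, 0.078, 0.001]
contact_force: [1.6, -0.0, 3.8]
width: 0.0002
gripper_force: 1.6
```

>>> {"op": "servo_tool", "data": {"increments": [[0,0,0.05,0,0,0,1],[0,0,0,0,0,0,1],[0,0,0.05,0,0,0,1],[0,0,0,0,0,0,1],[0,0,0,0,0,0,1]]}}

```text
clock: 18.95
position: [0.5261, -0.3214, 0.0816]
ee_rot: [-0.0, 0.997, 0.078, 0.001]
contact_force: [1.8, 2.0, 7.0]
width: -0.0002
gripper_force: 3.2
```

>>> {"op": "servo_tool", "data": {"increments": [[0,0,-4,0,0,0,1],[0,0,-4,0,0,0,-0.3],[0,0,0,0,0,4.05,-0.3],[0,0,0,0,0,4.05,-0.3],[0,0,0,0,0,4.05,-0.3]]}}

```text
clock: 19.45
position: [0.5247, -0.3214, 0.1605]
ee_rot: [-0.0, 1.0, -0.029, 0.0]
contact_force: [0.6, 0.7, -0.2]
width: 0.055
gripper_force: 0.0
```

```bash
sed -i 's/-.0017\*/-.0005*/' h.py; python3 -c "
from h import *
st();plan((.4205,.216,.12),-.056)"
```

```text
t 19.4 pos [ 0.5247 -0.3214  0.1605] yaw -0.0587 tilt 0.00 F [ 0.6  0.7 -0.2] w 0.0550 gf 0
turn deg [-0.03 -0.   -0.16] then shift cm [-13.41 -53.07   4.05]
```

>>> {"op": "servo_tool", "data": {"increments": [[-1.12,-4.42,0.3,0,0,0,-0.3],[-1.12,-4.42,0.3,0,0,0,-0.3],[-1.12,-4.42,0.3,0,0,0,-0.3],[-1.12,-4.42,0.3,0,0,0,-0.3],[-1.12,-4.42,0.3,0,0,0,-0.3]]}}

```text
clock: 19.95
position: [0.4805, -0.0961, 0.1452]
ee_rot: [-0.0, 1.0, -0.028, -0.0]
contact_force: [0.7, 1.1, -0.7]
width: 0.0555
gripper_force: 0.0
```

>>> {"op": "servo_tool", "data": {"increments": [[-1.12,-4.42,0.3,0,0,0,-0.3],[-1.12,-4.42,0.3,0,0,0,-0.3],[-1.12,-4.42,0.3,0,0,0,-0.3],[-1.12,-4.42,0.3,0,0,0,-0.3],[-1.12,-4.42,0.3,0,0,0,-0.3]]}}

```text
clock: 20.45
position: [0.4371, 0.1277, 0.1306]
ee_rot: [-0.0, 1.0, -0.028, 0.0]
contact_force: [-0.4, -0.3, 0.1]
width: 0.0554
gripper_force: 0.0
```

>>> {"op": "servo_tool", "data": {"increments": [[-1.12,-4.42,0.3,0,0,0,-0.3],[-1.12,-4.42,0.3,0,0,0,-0.3],[0,0,0,0,0,0,-0.3],[0,0,0,0,0,0,-0.3],[0,0,0,0,0,0,-0.3]]}}

```text
clock: 20.95
position: [0.4205, 0.2148, 0.1247]
ee_rot: [0.0, 1.0, -0.028, -0.0]
contact_force: [0.5, -0.4, 0.7]
width: 0.0556
gripper_force: 0.0
```

```bash
python3 -c "
from h import *
st();plan((.4205,.216,.042),-.056)"
```

```text
t 20.9 pos [0.4205 0.2148 0.1247] yaw -0.0562 tilt 0.00 F [ 0.5 -0.4  0.7] w 0.0556 gf 0
turn deg [ 0.   -0.   -0.01] then shift cm [-0.   -0.12  8.27]
```

>>> {"op": "servo_tool", "data": {"increments": [[0,-0.12,4.2,0,0,0,-0.3],[0,0,4.05,0,0,0,-0.3],[0,0,0,0,0,0,-0.3],[0,0,0,0,0,0,0.6],[0,0,0,0,0,0,0.6]]}}

```text
clock: 21.45
position: [0.422, 0.2166, 0.044]
ee_rot: [-0.001, 1.0, -0.029, 0.001]
contact_force: [-1.0, -0.3, -2.3]
width: 0.0346
gripper_force: 80.1
```

>>> {"op": "servo_tool", "data": {"increments": [[0,0,0,0,0,0,0.6],[0,0,0,0,0,0,0.6],[0,0,0,0,0,0,0.6],[0,0,0,0,0,0,0.6],[0,0,0,0,0,0,0.6]]}}

```text
clock: 21.95
position: [0.4213, 0.2172, 0.0435]
ee_rot: [-0.001, 1.0, -0.028, 0.001]
contact_force: [-0.2, -1.6, 6.6]
width: 0.0347
gripper_force: 81.2
```

>>> {"op": "servo_tool", "data": {"increments": [[0,0,-2.2,0,0,0,0.6],[0,0,0,0,7.34,0,0.6],[0,0,0,0,7.34,0,0.6],[0,0,0,0,7.34,0,0.6],[0,0,0,0,0,0,0.6]]}}

```text
clock: 22.45
position: [0.4166, 0.2131, 0.0625]
ee_rot: [0.01, 0.984, -0.027, 0.173]
contact_force: [-0.1, -0.3, -3.4]
width: 0.0348
gripper_force: 80.5
```

```bash
python3 -c "
from h import *
st();plan((.4205,.216,.0515),-.056,np.radians(22))"
```

```text
t 22.4 pos [0.4166 0.2131 0.0625] yaw -0.0530 tilt 19.99 F [-0.1 -0.3 -3.4] w 0.0348 gf 80
turn deg [0.58 2.01 0.17] then shift cm [-0.06 -0.31  1.16]
```

>>> {"op": "servo_tool", "data": {"increments": [[0,0,0,0.58,2.01,0.17,0.6],[-0.1,-0.3,1.0,0,0,0,0.6],[0,0,0,0,0,0,0.6],[0,0,0,0,0,0,0.6],[0,0,0,0,0,0,0.6]]}}

```text
clock: 22.95
position: [0.4254, 0.2174, 0.0548]
ee_rot: [0.004, 0.981, -0.03, 0.193]
contact_force: [-0.8, -0.1, -2.9]
width: 0.0349
gripper_force: 80.4
```

>>> {"op": "servo_tool", "data": {"increments": [[-0.02,0,0.05,0,0,0,0.6],[0,0,0,0,0,0,0.6],[0,0,0,0,0,0,0.6],[0,0,0,0,0,0,0.6],[0,0,0,0,0,0,0.6]]}}

```text
clock: 23.45
position: [0.4246, 0.2173, 0.0541]
ee_rot: [0.004, 0.981, -0.03, 0.193]
contact_force: [-0.4, -0.1, -1.5]
width: 0.0349
gripper_force: 80.4
```

>>> {"op": "servo_tool", "data": {"increments": [[-0.02,0,0.05,0,0,0,0.6],[-0.02,0,0.05,0,0,0,0.6],[0,0,0,0,0,0,0.6],[0,0,0,0,0,0,0.6],[0,0,0,0,0,0,0.6]]}}

```text
clock: 23.95
position: [0.4246, 0.2173, 0.0529]
ee_rot: [0.004, 0.981, -0.03, 0.193]
contact_force: [0.3, -0.2, -1.9]
width: 0.0351
gripper_force: 80.4
```

>>> {"op": "servo_tool", "data": {"increments": [[-0.02,0,0.05,0,0,0,0.6],[-0.02,0,0.05,0,0,0,0.6],[0,0,0,0,0,0,0.6],[0,0,0,0,0,0,0.6],[0,0,0,0,0,0,0.6]]}}

```text
clock: 24.45
position: [0.4246, 0.2173, 0.0518]
ee_rot: [0.004, 0.981, -0.03, 0.193]
contact_force: [0.0, 0.2, -1.6]
width: 0.0353
gripper_force: 80.4
```

>>> {"op": "servo_tool", "data": {"increments": [[-0.02,0,0.05,0,0,0,0.6],[-0.02,0,0.05,0,0,0,0.6],[0,0,0,0,0,0,0.6],[0,0,0,0,0,0,0.6],[0,0,0,0,0,0,0.6]]}}

```text
clock: 24.95
position: [0.4246, 0.2174, 0.0508]
ee_rot: [0.004, 0.981, -0.03, 0.193]
contact_force: [0.0, 0.7, -2.0]
width: 0.0351
gripper_force: 80.4
```

>>> {"op": "servo_tool", "data": {"increments": [[-0.02,0,0.05,0,0,0,0.6],[-0.02,0,0.05,0,0,0,0.6],[0,0,0,0,0,0,0.6],[0,0,0,0,0,0,0.6],[0,0,0,0,0,0,0.6]]}}

```text
clock: 25.45
position: [0.4248, 0.2174, 0.05]
ee_rot: [0.004, 0.981, -0.03, 0.194]
contact_force: [-1.6, -0.8, 4.0]
width: 0.0347
gripper_force: 81.2
```

```bash
python3 -c "
from h import *
st();plan((.4205,.216,.13),-.056,np.radians(22));plan(rw(-27,-35,140),RY,np.radians(22))"
```

```text
t 25.4 pos [0.4248 0.2174 0.05  ] yaw -0.0613 tilt 22.32 F [-1.6 -0.8  4. ] w 0.0347 gf 81
turn deg [-0.17 -0.32 -0.28] then shift cm [ 2.61  0.16 -7.58]
turn deg [  4.42  -0.35 -11.53] then shift cm [ -0.94  47.79 -10.09]
```

>>> {"op": "servo_tool", "data": {"increments": [[1.31,0,-3.25,0,0,0,0.6],[1.31,0,-3.25,0,0,0,0.6],[0,0,0,1.47,-0.1,-3.84,0.6],[0,0,0,1.47,-0.1,-3.84,0.6],[0,0,0,1.47,-0.1,-3.84,0.6]]}}

```text
clock: 25.95
position: [0.4236, 0.217, 0.1196]
ee_rot: [-0.015, 0.979, 0.078, 0.19]
contact_force: [-0.5, -0.2, -1.8]
width: 0.0352
gripper_force: 80.6
```

>>> {"op": "servo_tool", "data": {"increments": [[-0.35,4.35,-0.34,0,0,0,0.6],[-0.35,4.35,-0.34,0,0,0,0.6],[-0.35,4.35,-0.34,0,0,0,0.6],[-0.35,4.35,-0.34,0,0,0,0.6],[-0.35,4.35,-0.34,0,0,0,0.6]]}}

```text
clock: 26.45
position: [0.4349, -0.001, 0.1288]
ee_rot: [-0.015, 0.979, 0.077, 0.19]
contact_force: [1.4, 0.3, -3.7]
width: 0.035
gripper_force: 81.0
```

>>> {"op": "servo_tool", "data": {"increments": [[-0.35,4.35,-0.34,0,0,0,0.6],[-0.35,4.35,-0.34,0,0,0,0.6],[-0.35,4.35,-0.34,0,0,0,0.6],[-0.35,4.35,-0.34,0,0,0,0.6],[-0.35,4.35,-0.34,0,0,0,0.6]]}}

```text
clock: 26.95
position: [0.4462, -0.22, 0.1378]
ee_rot: [-0.015, 0.979, 0.076, 0.19]
contact_force: [1.8, 0.2, -2.6]
width: 0.0351
gripper_force: 81.0
```

>>> {"op": "servo_tool", "data": {"increments": [[-0.35,4.35,-0.34,0,0,0,0.6],[0,0,0,0,0,0,0.6],[0,0,0,0,0,0,0.6],[0,0,0,0,0,0,0.6],[0,0,0,0,0,0,0.6]]}}

```text
clock: 27.45
position: [0.4487, -0.2599, 0.1395]
ee_rot: [-0.016, 0.979, 0.077, 0.19]
contact_force: [0.4, 1.3, -1.9]
width: 0.0353
gripper_force: 81.1
```

```bash
python3 -c "
from h import *
st();rl();plan(rw(-30,-35,69.7),RY,np.radians(22))"
```

```text
t 27.4 pos [ 0.4487 -0.2599  0.1395] yaw 0.1568 tilt 21.95 F [ 0.4  1.3 -1.9] w 0.0353 gf 81
rail mm [-31.06 -32.33 139.49]
turn deg [-0.09  0.05  0.04] then shift cm [-2.52  0.27  6.51]
```

>>> {"op": "servo_tool", "data": {"increments": [[-1.26,0.13,3.25,0,0,0,0.6],[-1.26,0.14,3.26,0,0,0,0.6],[0,0,0,0,0,0,0.6],[0,0,0,0,0,0,0.6],[0,0,0,0,0,0,0.6]]}}

```text
clock: 27.95
position: [0.4512, -0.2639, 0.0714]
ee_rot: [-0.014, 0.979, 0.077, 0.191]
contact_force: [-0.6, -0.2, -2.4]
width: 0.0349
gripper_force: 81.9
```

```bash
python3 -c "
from h import *
st();rl();plan(rw(-20,-35,69.7),RY,np.radians(22))"
```

```text
t 27.9 pos [ 0.4512 -0.2639  0.0714] yaw 0.1572 tilt 22.05 F [-0.6 -0.2 -2.4] w 0.0349 gf 82
rail mm [-29.24 -36.66  71.38]
turn deg [ 0.05 -0.05  0.07] then shift cm [ 0.79 -0.17  0.5 ]
```

>>> {"op": "servo_tool", "data": {"increments": [[0.4,-0.1,0.22,0,0,0,0.6],[0.39,-0.07,0.22,0,0,0,0.6],[0,0,0,0,0,0,0.6],[0,0,0,0,0,0,0.6],[0,0,0,0,0,0,0.6]]}}

```text
clock: 28.45
position: [0.4593, -0.2611, 0.0692]
ee_rot: [-0.015, 0.979, 0.076, 0.19]
contact_force: [-0.1, -0.1, -2.6]
width: 0.0353
gripper_force: 81.9
```

```bash
python3 -c "
from h import *
st();rl();plan(rw(-20,-35,69.7),RY,np.radians(22))"
```

```text
t 28.4 pos [ 0.4593 -0.2611  0.0692] yaw 0.1560 tilt 22.00 F [-0.1 -0.1 -2.6] w 0.0353 gf 82
rail mm [-20.82 -35.09  69.15]
turn deg [ 0.02  0.   -0.  ] then shift cm [ 0.1  -0.01 -0.02]
```

>>> {"op": "servo_tool", "data": {"increments": [[0.09,0,0.04,0,0,0,0.6],[0.09,0,0.04,0,0,0,0.6],[0.09,0,0.04,0,0,0,0.6],[0,0,0,0,0,0,0.6],[0,0,0,0,0,0,0.6]]}}

```text
clock: 28.95
position: [0.4622, -0.2607, 0.0689]
ee_rot: [-0.015, 0.979, 0.076, 0.19]
contact_force: [0.5, 0.2, -2.4]
width: 0.0348
gripper_force: 81.9
```

>>> {"op": "servo_tool", "data": {"increments": [[0.09,0,0.04,0,0,0,0.6],[0.09,0,0.04,0,0,0,0.6],[0,0,0,0,0,0,0.6],[0,0,0,0,0,0,0.6],[0,0,0,0,0,0,0.6]]}}

```text
clock: 29.45
position: [0.4638, -0.2603, 0.0688]
ee_rot: [-0.015, 0.979, 0.077, 0.19]
contact_force: [-3.5, -1.6, -1.2]
width: 0.0351
gripper_force: 82.2
```

```bash
python3 -c "
from h import *
st();rl();plan(rw(-20,-35,69.7),RY,np.radians(22))"
```

```text
t 29.4 pos [ 0.4638 -0.2603  0.0688] yaw 0.1561 tilt 21.97 F [-3.5 -1.6 -1.2] w 0.0351 gf 82
rail mm [-16.22 -35.08  68.79]
turn deg [0.01 0.03 0.01] then shift cm [-0.32 -0.01 -0.23]
```

>>> {"op": "servo_tool", "data": {"increments": [[0.03,0,-0.08,0,0,0,0.6],[0,0,0,0,0,0,0.6],[0.09,0,0.03,0,0,0,0.6],[0.09,0,0.03,0,0,0,0.6],[0,0,0,0,0,0,0.6]]}}

```text
clock: 29.95
position: [0.4643, -0.26, 0.0694]
ee_rot: [-0.015, 0.979, 0.077, 0.189]
contact_force: [-11.6, -2.7, 1.2]
width: 0.0349
gripper_force: 83.1
```

>>> {"op": "servo_tool", "data": {"increments": [[0.09,0,0.04,0,0,0,0.6],[0,0,0,0,0,0,0.6],[0,0,0,0,0,0,0.6],[0,0,0,0,0,0,0.6],[0,0,0,0,0,0,0.6]]}}

```text
clock: 30.45
position: [0.4648, -0.2598, 0.0691]
ee_rot: [-0.015, 0.979, 0.078, 0.188]
contact_force: [-12.3, -2.8, 1.6]
width: 0.0353
gripper_force: 82.6
```

```bash
python3 -c "
from h import *
st();rl()"
```

```text
t 30.4 pos [ 0.4648 -0.2598  0.0691] yaw 0.1582 tilt 21.78 F [-12.3  -2.8   1.6] w 0.0353 gf 83
rail mm [-15.14 -34.67  69.07]
```

>>> {"op": "servo_tool", "data": {"increments": [[-0.11,0,-0.05,0,0,0,0.6],[0.19,0,0.11,0,-3.67,0,0.6],[0.19,0,0.11,0,-3.67,0,0.6],[0.19,0,0.11,0,-3.67,0,0.6],[0,0,0,0,0,0,0.6]]}}

```text
clock: 30.95
position: [0.4726, -0.2587, 0.0689]
ee_rot: [-0.007, 0.992, 0.08, 0.094]
contact_force: [-6.6, -1.3, 4.7]
width: 0.035
gripper_force: 82.9
```

```bash
python3 -c "
from h import *
st();rl()"
```

```text
t 30.9 pos [ 0.4726 -0.2587  0.0689] yaw 0.1599 tilt 10.85 F [-6.6 -1.3  4.7] w 0.0350 gf 83
rail mm [ -7.3  -34.83  68.91]
```

>>> {"op": "servo_tool", "data": {"increments": [[0.19,0,0.11,0,-3.67,0,0.6],[0,0,0,0,0,0,0.6],[0.19,0,0.11,0,-3.67,0,0.6],[0,0,0,0,0,0,0.6],[0,0,0,0,0,0,0.6]]}}

```text
clock: 31.45
position: [0.4768, -0.2581, 0.0669]
ee_rot: [-0.003, 0.996, 0.078, 0.033]
contact_force: [0.7, -0.5, -2.1]
width: 0.0349
gripper_force: 82.4
```

```bash
python3 -c "
from h import *
st();rl();plan(rw(-1,-35,65.5),RY,0)"
```

```text
t 31.4 pos [ 0.4768 -0.2581  0.0669] yaw 0.1559 tilt 3.83 F [ 0.7 -0.5 -2.1] w 0.0349 gf 82
rail mm [ -3.03 -34.91  66.93]
turn deg [-0.02 -3.83 -0.  ] then shift cm [0.2  0.01 0.14]
```

>>> {"op": "servo_tool", "data": {"increments": [[0.06,0,0.07,0,-2,0,0.6],[0,0,0,0,0,0,0.6],[0.06,0,0.07,0,-2,0,0.6],[0,0,0,0,0,0,0.6],[0,0,0,0,0,0,0.6]]}}

```text
clock: 31.95
position: [0.4774, -0.2583, 0.0655]
ee_rot: [0.0, 0.997, 0.078, -0.002]
contact_force: [1.1, -1.2, -3.5]
width: 0.0351
gripper_force: 82.1
```

>>> {"op": "servo_tool", "data": {"increments": [[0,0,0.1,0,-1.5,0,0.6],[0,0,0.05,0,-1,0,0.6],[0,0,0,0,0,0,0.6],[0,0,0.1,0,-1,0,0.6],[0,0,0,0,0,0,0.6]]}}

```text
clock: 32.45
position: [0.4789, -0.2581, 0.0662]
ee_rot: [0.003, 0.996, 0.078, -0.032]
contact_force: [0.0, 4.5, 17.1]
width: 0.0351
gripper_force: 84.4
```

>>> {"op": "servo_tool", "data": {"increments": [[0,0,0,0,0,0,0.6],[0,0,-0.15,0,2,0,0.6],[0,0,0,0,1.5,0,0.6],[0,0,0,0,0,0,0.6],[0,0,0,0,0,0,0.6]]}}

```text
clock: 32.95
position: [0.4773, -0.2586, 0.0654]
ee_rot: [0.0, 0.997, 0.078, -0.003]
contact_force: [-1.7, 0.9, 7.4]
width: 0.0348
gripper_force: 83.4
```

```bash
python3 -c "
from h import *
st();rl()"
```

```text
t 33.0 pos [ 0.4773 -0.2586  0.0654] yaw 0.1552 tilt -0.35 F [-1.7  0.9  7.4] w 0.0348 gf 83
rail mm [ -2.59 -35.43  65.39]
```

>>> {"op": "servo_tool", "data": {"increments": [[0,0,0,0,0,0,-0.15],[0,0,0,0,0,0,-0.15],[0,0,0,0,0,0,-0.15],[0,0,-3,0,0,0,-0.15],[0,0,-2.5,0,0,0,1]]}}

```text
clock: 33.45
position: [0.4774, -0.2579, 0.1195]
ee_rot: [-0.0, 0.997, 0.078, -0.004]
contact_force: [0.8, -0.0, -0.1]
width: 0.0358
gripper_force: 0.0
```

>>> {"op": "servo_tool", "data": {"increments": [[3.7,0,0,0,0.35,0,1],[0,0,0,0,0,0,1],[0,0,1.5,0,0,0,1],[0,0,1.5,0,0,0,1],[0,0,0,0,0,0,1]]}}

```text
clock: 33.95
position: [0.5124, -0.2513, 0.0869]
ee_rot: [-0.002, 0.997, 0.078, -0.003]
contact_force: [0.1, 0.5, 0.1]
width: -0.0
gripper_force: 0.0
```

```bash
python3 -c "
from h import *
st();rl()"
```

```text
t 34.0 pos [ 0.5124 -0.2513  0.0869] yaw 0.1559 tilt -0.27 F [0.1 0.5 0.1] w -0.0000 gf 0
rail mm [ 33.14 -33.66  86.91]
```

>>> {"op": "servo_tool", "data": {"increments": [[0,0,0.15,0,0.3,0,1],[0,0,0.15,0,0,0,1],[0,0,0.1,0,0,0,1],[0,0,0,0,0,0,1],[0,0,0,0,0,0,1]]}}

```text
clock: 34.45
position: [0.5145, -0.2526, 0.0858]
ee_rot: [0.0, 0.997, 0.078, 0.003]
contact_force: [-0.1, -0.6, 0.5]
width: 0.0001
gripper_force: 0.0
```

>>> {"op": "servo_tool", "data": {"increments": [[0,0,0.1,0,0,0,1],[0,0,0.1,0,0,0,1],[0,0,0,0,0,0,1],[0,0,0,0,0,0,1],[0,0,0,0,0,0,1]]}}

```text
clock: 34.95
position: [0.5144, -0.2525, 0.0834]
ee_rot: [-0.0, 0.997, 0.078, 0.003]
contact_force: [-0.4, 0.4, -0.3]
width: -0.0001
gripper_force: 0.0
```

>>> {"op": "servo_tool", "data": {"increments": [[0,0,-4,0,0,0,1],[0,0,-4,0,0,0,-0.3],[0,0,0,0,0,4.45,-0.3],[0,0,0,0,0,4.45,-0.3],[0,0,0,0,0,0,-0.3]]}}

```text
clock: 35.45
position: [0.514, -0.2525, 0.1639]
ee_rot: [-0.0, 1.0, 0.0, 0.003]
contact_force: [-0.2, 0.3, -0.0]
width: 0.0553
gripper_force: 0.0
```

```bash
python3 -c "
from h import *
st();plan((.4145,.302,.12),0)"
```

```text
t 35.5 pos [ 0.514  -0.2525  0.1639] yaw 0.0006 tilt 0.33 F [-0.2  0.3 -0. ] w 0.0553 gf 0
turn deg [-0.01 -0.33  0.03] then shift cm [ -9.95 -55.45   4.39]
```

>>> {"op": "servo_tool", "data": {"increments": [[-0.83,-4.62,0.35,0,-0.33,0,-0.3],[-0.83,-4.62,0.35,0,0,0,-0.3],[-0.83,-4.62,0.35,0,0,0,-0.3],[-0.83,-4.62,0.35,0,0,0,-0.3],[-0.83,-4.62,0.35,0,0,0,-0.3]]}}

```text
clock: 35.95
position: [0.4717, -0.0199, 0.1457]
ee_rot: [-0.0, 1.0, 0.001, -0.0]
contact_force: [1.6, -0.3, 0.5]
width: 0.0558
gripper_force: 0.0
```

>>> {"op": "servo_tool", "data": {"increments": [[-0.83,-4.62,0.35,0,0,0,-0.3],[-0.83,-4.62,0.35,0,0,0,-0.3],[-0.83,-4.62,0.35,0,0,0,-0.3],[-0.83,-4.62,0.35,0,0,0,-0.3],[-0.83,-4.62,0.35,0,0,0,-0.3]]}}

```text
clock: 36.45
position: [0.4301, 0.2112, 0.1285]
ee_rot: [-0.0, 1.0, 0.001, -0.0]
contact_force: [0.1, -0.1, -0.5]
width: 0.0553
gripper_force: 0.0
```

>>> {"op": "servo_tool", "data": {"increments": [[-0.83,-4.62,0.35,0,0,0,-0.3],[-0.83,-4.62,0.35,0,0,0,-0.3],[0,0,0,0,0,0,-0.3],[0,0,0,0,0,0,-0.3],[0,0,0,0,0,0,-0.3]]}}

```text
clock: 36.95
position: [0.414, 0.3009, 0.1215]
ee_rot: [0.0, 1.0, 0.0, -0.001]
contact_force: [-1.4, 0.3, -0.7]
width: 0.0551
gripper_force: 0.0
```

```bash
python3 -c "
from h import *
st();plan((.4145,.302,.042),0)"
```

```text
t 37.0 pos [0.414  0.3009 0.1215] yaw 0.0008 tilt -0.07 F [-1.4  0.3 -0.7] w 0.0551 gf 0
turn deg [0.02 0.07 0.05] then shift cm [ 0.05 -0.11  7.95]
```

Same pick and tilt sequence, with gentler tilting rows.

>>> {"op": "servo_tool", "data": {"increments": [[0.05,-0.11,4,0,0,0,-0.3],[0,0,3.85,0,0,0,-0.3],[0,0,0,0,0,0,-0.3],[0,0,0,0,0,0,-0.3],[0,0,0,0,0,0,0.6]]}}

```text
clock: 37.45
position: [0.4165, 0.3036, 0.0452]
ee_rot: [-0.002, 1.0, -0.001, 0.001]
contact_force: [-0.6, 4.2, 3.3]
width: 0.0424
gripper_force: 2.0
```

>>> {"op": "servo_tool", "data": {"increments": [[0,0,0,0,0,0,0.6],[0,0,0,0,0,0,0.6],[0,0,0,0,0,0,0.6],[0,0,0,0,0,0,0.6],[0,0,0,0,0,0,0.6]]}}

```text
clock: 37.95
position: [0.4167, 0.3042, 0.0457]
ee_rot: [-0.002, 1.0, 0.0, 0.002]
contact_force: [-0.1, 0.6, 6.5]
width: 0.0354
gripper_force: 78.8
```

>>> {"op": "servo_tool", "data": {"increments": [[0,0,-2.2,0,0,0,0.6],[0,0,0,0,5.5,0,0.6],[0,0,0,0,5.5,0,0.6],[0,0,0,0,5.5,0,0.6],[0,0,0,0,5.5,0,0.6]]}}

```text
clock: 38.45
position: [0.4141, 0.3021, 0.066]
ee_rot: [-0.0, 0.982, -0.0, 0.191]
contact_force: [1.8, -2.0, -3.4]
width: 0.0355
gripper_force: 79.4
```

>>> {"op": "servo_tool", "data": {"increments": [[-0.18,0,0.46,0,0,0,0.6],[0,0,0,0,0,0,0.6],[0,0,0,0,0,0,0.6],[0,0,0,0,0,0,0.6],[0,0,0,0,0,0,0.6]]}}

```text
clock: 38.95
position: [0.4159, 0.3029, 0.0606]
ee_rot: [-0.0, 0.982, -0.001, 0.189]
contact_force: [0.9, -0.5, -3.8]
width: 0.0357
gripper_force: 79.5
```

```bash
python3 -c "
from h import *
st();plan((.4145,.302,.0515),0,np.radians(22))"
```

```text
t 39.0 pos [0.4159 0.3029 0.0606] yaw -0.0015 tilt 21.82 F [ 0.9 -0.5 -3.8] w 0.0357 gf 79
turn deg [-0.    0.18 -0.08] then shift cm [-0.47  0.09  0.79]
```

>>> {"op": "servo_tool", "data": {"increments": [[-0.22,0,0.54,0,0.18,0,0.6],[0,0,0,0,0,0,0.6],[0,0,0,0,0,0,0.6],[0,0,0,0,0,0,0.6],[0,0,0,0,0,0,0.6]]}}

```text
clock: 39.45
position: [0.4148, 0.3029, 0.0545]
ee_rot: [-0.0, 0.982, 0.0, 0.191]
contact_force: [-1.4, -0.1, -2.9]
width: 0.0356
gripper_force: 79.4
```

>>> {"op": "servo_tool", "data": {"increments": [[-0.02,0,0.05,0,0,0,0.6],[-0.02,0,0.05,0,0,0,0.6],[0,0,0,0,0,0,0.6],[0,0,0,0,0,0,0.6],[0,0,0,0,0,0,0.6]]}}

```text
clock: 39.95
position: [0.4147, 0.3028, 0.0534]
ee_rot: [-0.0, 0.982, 0.0, 0.191]
contact_force: [-0.2, -0.0, -2.6]
width: 0.0356
gripper_force: 79.4
```

>>> {"op": "servo_tool", "data": {"increments": [[-0.02,0,0.05,0,0,0,0.6],[-0.02,0,0.05,0,0,0,0.6],[0,0,0,0,0,0,0.6],[0,0,0,0,0,0,0.6],[0,0,0,0,0,0,0.6]]}}

```text
clock: 40.45
position: [0.4148, 0.3029, 0.0524]
ee_rot: [-0.0, 0.982, -0.0, 0.191]
contact_force: [0.3, -0.7, -1.8]
width: 0.0355
gripper_force: 79.6
```

>>> {"op": "servo_tool", "data": {"increments": [[-0.02,0,0.05,0,0,0,0.6],[-0.02,0,0.05,0,0,0,0.6],[0,0,0,0,0,0,0.6],[0,0,0,0,0,0,0.6],[0,0,0,0,0,0,0.6]]}}

```text
clock: 40.95
position: [0.4152, 0.3029, 0.052]
ee_rot: [-0.0, 0.982, 0.0, 0.191]
contact_force: [-1.6, -1.6, 5.8]
width: 0.0355
gripper_force: 79.2
```

>>> {"op": "servo_tool", "data": {"increments": [[1.31,0,-3.25,0,0,0,0.6],[1.31,0,-3.25,0,0,0,0.6],[0,0,0,0,0,0,0.6],[0,0,0,0,0,0,0.6],[0,0,0,0,0,0,0.6]]}}

```text
clock: 41.45
position: [0.4133, 0.3016, 0.1195]
ee_rot: [0.001, 0.982, -0.0, 0.189]
contact_force: [0.6, 0.2, -5.0]
width: 0.0352
gripper_force: 80.2
```

```bash
python3 -c "
from h import *
st();plan(rw(-31,35,130),RY,np.radians(22))"
```

```text
t 41.5 pos [0.4133 0.3016 0.1195] yaw 0.0004 tilt 21.80 F [ 0.6  0.2 -5. ] w 0.0352 gf 80
turn deg [ 3.47  0.21 -8.27] then shift cm [-4.44 49.29 -2.93]
```

>>> {"op": "servo_tool", "data": {"increments": [[0,0,0,1.74,0.1,-4.13,0.6],[0,0,0,1.74,0.1,-4.13,0.6],[-0.4,4.48,-0.27,0,0,0,0.6],[-0.4,4.48,-0.27,0,0,0,0.6],[-0.4,4.48,-0.27,0,0,0,0.6]]}}

```text
clock: 41.95
position: [0.4195, 0.1663, 0.1217]
ee_rot: [-0.015, 0.979, 0.078, 0.189]
contact_force: [-0.1, 0.1, -2.8]
width: 0.0359
gripper_force: 80.7
```

>>> {"op": "servo_tool", "data": {"increments": [[-0.4,4.48,-0.27,0,0,0,0.6],[-0.4,4.48,-0.27,0,0,0,0.6],[-0.4,4.48,-0.27,0,0,0,0.6],[-0.4,4.48,-0.27,0,0,0,0.6],[-0.4,4.48,-0.27,0,0,0,0.6]]}}

```text
clock: 42.45
position: [0.4311, -0.0498, 0.1265]
ee_rot: [-0.017, 0.979, 0.076, 0.19]
contact_force: [0.6, -0.1, -4.5]
width: 0.0355
gripper_force: 80.7
```

>>> {"op": "servo_tool", "data": {"increments": [[-0.4,4.48,-0.27,0,0,0,0.6],[-0.4,4.48,-0.27,0,0,0,0.6],[-0.4,4.48,-0.27,0,0,0,0.6],[0,0,0,0,0,0,0.6],[0,0,0,0,0,0,0.6]]}}

```text
clock: 42.95
position: [0.4385, -0.1842, 0.1289]
ee_rot: [-0.017, 0.979, 0.075, 0.189]
contact_force: [-0.7, 1.5, -3.6]
width: 0.0352
gripper_force: 82.7
```

```bash
python3 -c "
from h import *
st();rl();plan(rw(-31,35,73.5),RY,np.radians(22))"
```

```text
t 43.0 pos [ 0.4385 -0.1842  0.1289] yaw 0.1518 tilt 21.92 F [-0.7  1.5 -3.6] w 0.0352 gf 83
rail mm [-29.36  44.11 128.89]
turn deg [-0.24  0.07 -0.23] then shift cm [-2.23  0.91  5.07]
```

>>> {"op": "servo_tool", "data": {"increments": [[-1.1,0.9,2.5,-0.24,0.07,-0.23,0.6],[-1.1,0,2.5,0,0,0,0.6],[0,0,0,0,0,0,0.6],[0,0,0,0,0,0,0.6],[0,0,0,0,0,0,0.6]]}}

```text
clock: 43.45
position: [0.4403, -0.1922, 0.0771]
ee_rot: [-0.013, 0.978, 0.079, 0.192]
contact_force: [-0.1, 0.1, -3.2]
width: 0.0352
gripper_force: 82.4
```

>>> {"op": "servo_tool", "data": {"increments": [[0,0,0,0,0,0,0.6],[0,0,0,0,0,0,0.6],[0,0,0,0,0,0,0.6],[0,0,0,0,0,0,0.6],[0,0,0,0,0,0,0.6]]}}

```text
clock: 43.95
position: [0.4398, -0.1927, 0.0764]
ee_rot: [-0.014, 0.978, 0.078, 0.192]
contact_force: [-0.3, -0.1, -3.7]
width: 0.0353
gripper_force: 82.4
```

```bash
python3 -c "
from h import *
st();rl();plan(rw(-20.5,35,71.9),RY,np.radians(22))"
```

```text
t 44.0 pos [ 0.4398 -0.1927  0.0764] yaw 0.1598 tilt 22.21 F [-0.3 -0.1 -3.7] w 0.0353 gf 82
rail mm [-29.43  35.5   76.41]
turn deg [ 0.14 -0.21  0.2 ] then shift cm [0.66 0.05 0.75]
```

>>> {"op": "servo_tool", "data": {"increments": [[0.33,0.05,0.37,0.14,-0.21,0.2,0.6],[0.33,0,0.37,0,0,0,0.6],[0,0,0,0,0,0,0.6],[0,0,0,0,0,0,0.6],[0,0,0,0,0,0,0.6]]}}

```text
clock: 44.45
position: [0.4487, -0.1916, 0.0718]
ee_rot: [-0.015, 0.979, 0.077, 0.19]
contact_force: [-0.1, 1.1, -3.5]
width: 0.0347
gripper_force: 82.5
```

```bash
python3 -c "
from h import *
st();rl();plan(rw(-18,35,71.9),RY,np.radians(22))"
```

```text
t 44.5 pos [ 0.4487 -0.1916  0.0718] yaw 0.1561 tilt 21.98 F [-0.1  1.1 -3.5] w 0.0347 gf 83
rail mm [-20.52  35.17  71.78]
turn deg [-0.03  0.02  0.  ] then shift cm [0.24 0.02 0.08]
```

>>> {"op": "servo_tool", "data": {"increments": [[0.1,0,0.03,0,0,0,0.6],[0.1,0,0.03,0,0,0,0.6],[0.09,0,0.03,0,0,0,0.6],[0,0,0,0,0,0,0.6],[0,0,0,0,0,0,0.6]]}}

```text
clock: 44.95
position: [0.4516, -0.1912, 0.0721]
ee_rot: [-0.015, 0.979, 0.077, 0.19]
contact_force: [-0.5, 0.1, -3.0]
width: 0.0353
gripper_force: 82.5
```

>>> {"op": "servo_tool", "data": {"increments": [[0.1,0,0.03,0,0,0,0.6],[0.1,0,0.03,0,0,0,0.6],[0,0,0,0,0,0,0.6],[0,0,0,0,0,0,0.6],[0,0,0,0,0,0,0.6]]}}

```text
clock: 45.45
position: [0.4537, -0.1909, 0.0723]
ee_rot: [-0.015, 0.979, 0.077, 0.19]
contact_force: [0.3, 0.1, -2.8]
width: 0.0349
gripper_force: 82.5
```

```bash
python3 -c "
from h import *
st();rl();"
```

```text
t 45.5 pos [ 0.4537 -0.1909  0.0723] yaw 0.1560 tilt 21.99 F [ 0.3  0.1 -2.8] w 0.0349 gf 83
rail mm [-15.45  35.08  72.31]
```

>>> {"op": "servo_tool", "data": {"increments": [[0.09,0,0.05,0,0,0,0.6],[0,0,0,0,0,0,0.6],[0.09,0,0.04,0,0,0,0.6],[0,0,0,0,0,0,0.6],[0,0,0,0,0,0,0.6]]}}

```text
clock: 45.95
position: [0.4548, -0.1906, 0.0719]
ee_rot: [-0.015, 0.979, 0.077, 0.189]
contact_force: [-5.9, -2.3, 1.2]
width: 0.0349
gripper_force: 82.5
```

```bash
python3 -c "
from h import *
st();rl();"
```

```text
t 46.0 pos [ 0.4548 -0.1906  0.0719] yaw 0.1570 tilt 21.91 F [-5.9 -2.3  1.2] w 0.0349 gf 83
rail mm [-14.26  35.18  71.91]
```

>>> {"op": "servo_tool", "data": {"increments": [[-0.08,0,-0.03,0,0,0,0.6],[0.2,0,0.11,0,-3.67,0,0.6],[0.2,0,0.11,0,-3.67,0,0.6],[0.2,0,0.11,0,-3.67,0,0.6],[0,0,0,0,0,0,0.6]]}}

```text
clock: 46.45
position: [0.4631, -0.19, 0.0715]
ee_rot: [-0.007, 0.992, 0.079, 0.096]
contact_force: [-2.6, -3.6, 1.0]
width: 0.035
gripper_force: 82.3
```

>>> {"op": "servo_tool", "data": {"increments": [[0.2,0,0.11,0,-3.67,0,0.6],[0,0,0,0,0,0,0.6],[0.2,0,0.11,0,-3.67,0,0.6],[0,0,0,0,0,0,0.6],[0,0,0,0,0,0,0.6]]}}

```text
clock: 46.95
position: [0.4666, -0.1892, 0.0694]
ee_rot: [-0.003, 0.996, 0.078, 0.034]
contact_force: [2.2, -0.2, -2.2]
width: 0.035
gripper_force: 82.5
```

```bash
python3 -c "
from h import *
st();rl();plan(rw(-1.6,35,67.6),RY,0)"
```

```text
t 47.0 pos [ 0.4666 -0.1892  0.0694] yaw 0.1564 tilt 3.86 F [ 2.2 -0.2 -2.2] w 0.0350 gf 83
rail mm [-2.4  34.74 69.37]
turn deg [ 0.01 -3.86  0.02] then shift cm [ 0.08 -0.03  0.18]
```

>>> {"op": "servo_tool", "data": {"increments": [[0.04,0,0.09,0,-2,0,0.6],[0,0,0,0,0,0,0.6],[0.04,0,0.08,0,-2,0,0.6],[0,0,0,0,0,0,0.6],[0,0,0,0,0,0,0.6]]}}

```text
clock: 47.45
position: [0.4674, -0.1889, 0.0679]
ee_rot: [0.0, 0.997, 0.078, -0.001]
contact_force: [5.3, 1.8, -0.9]
width: 0.0352
gripper_force: 79.8
```

>>> {"op": "servo_tool", "data": {"increments": [[0,0,0.1,0,-1.5,0,0.6],[0,0,0.05,0,-1,0,0.6],[0,0,0,0,0,0,0.6],[0,0,0.1,0,-1,0,0.6],[0,0,0,0,0,0,0.6]]}}

```text
clock: 47.95
position: [0.469, -0.1887, 0.0684]
ee_rot: [0.003, 0.997, 0.077, -0.03]
contact_force: [2.9, 6.3, 18.6]
width: 0.0354
gripper_force: 82.0
```

>>> {"op": "servo_tool", "data": {"increments": [[0,0,0,0,0,0,0.6],[0,0,-0.15,0,2,0,0.6],[0,0,0,0,1.5,0,0.6],[0,0,0,0,0,0,0.6],[0,0,0,0,0,0,0.6]]}}

```text
clock: 48.45
position: [0.4674, -0.1889, 0.0679]
ee_rot: [0.0, 0.997, 0.077, -0.001]
contact_force: [3.9, 3.4, 7.6]
width: 0.0349
gripper_force: 80.2
```

```bash
python3 -c "
from h import *
st();rl()"
```

```text
t 48.5 pos [ 0.4674 -0.1889  0.0679] yaw 0.1550 tilt -0.11 F [3.9 3.4 7.6] w 0.0349 gf 80
rail mm [-1.59 34.93 67.88]
```

>>> {"op": "servo_tool", "data": {"increments": [[0,0,0,0,0,0,-0.15],[0,0,0,0,0,0,-0.15],[0,0,0,0,0,0,-0.15],[0,0,-3,0,0,0,-0.15],[0,0,-2.5,0,0,0,1]]}}

```text
clock: 48.95
position: [0.4657, -0.1886, 0.1214]
ee_rot: [-0.001, 0.997, 0.078, -0.005]
contact_force: [0.9, -0.6, 0.3]
width: 0.0359
gripper_force: 0.0
```

>>> {"op": "servo_tool", "data": {"increments": [[3.7,0,0,0,0.35,0,1],[0,0,0,0,0,0,1],[0,0,1.5,0,0,0,1],[0,0,1.5,0,0,0,1],[0,0,0,0,0,0,1]]}}

```text
clock: 49.45
position: [0.5013, -0.1823, 0.0891]
ee_rot: [-0.002, 0.997, 0.078, -0.003]
contact_force: [0.1, 0.0, -0.6]
width: 0.0
gripper_force: 0.0
```

```bash
python3 -c "
from h import *
st();rl()"
```

```text
t 49.5 pos [ 0.5013 -0.1823  0.0891] yaw 0.1564 tilt -0.28 F [ 0.1  0.  -0.6] w 0.0000 gf 0
rail mm [32.93 36.2  89.1 ]
```

>>> {"op": "servo_tool", "data": {"increments": [[0,0,0.3,0,0.3,0,1],[0,0,0.3,0,0,0,1],[0,0,0.1,0,0,0,1],[0,0,0,0,0,0,1],[0,0,0,0,0,0,1]]}}

```text
clock: 49.95
position: [0.5037, -0.1832, 0.0848]
ee_rot: [-0.0, 0.997, 0.078, 0.003]
contact_force: [0.3, 0.4, 0.4]
width: 0.0001
gripper_force: 0.0
```

>>> {"op": "servo_tool", "data": {"increments": [[0,0,0.1,0,0,0,1],[0,0,0.1,0,0,0,1],[0,0,0.05,0,0,0,1],[0,0,0,0,0,0,1],[0,0,0,0,0,0,1]]}}

```text
clock: 50.45
position: [0.5036, -0.1831, 0.0821]
ee_rot: [-0.0, 0.997, 0.078, 0.003]
contact_force: [0.2, -0.1, 1.8]
width: -0.0004
gripper_force: 0.8
```

>>> {"op": "servo_tool", "data": {"increments": [[0,0,-4,0,0,0,1],[0,0,-4,0,0,0,-0.3],[0,0,0,0,0,-2,-0.3],[0,0,0,0,0,-2,-0.3],[0,0,0,0,0,-2,-0.3]]}}

```text
clock: 50.95
position: [0.5032, -0.1832, 0.1623]
ee_rot: [0.0, 0.991, 0.131, 0.003]
contact_force: [0.8, -0.1, 0.2]
width: 0.0551
gripper_force: 0.0
```

```bash
python3 -c "
from h import *
st();plan((.4935,.4297,.13),.26)"
```

```text
t 51.0 pos [ 0.5032 -0.1832  0.1623] yaw 0.2623 tilt 0.32 F [ 0.8 -0.1  0.2] w 0.0551 gf 0
turn deg [ 0.05 -0.32  0.13] then shift cm [ 14.82 -59.48   3.23]
```

>>> {"op": "servo_tool", "data": {"increments": [[1.14,-4.57,0.25,0,-0.32,0,-0.3],[1.14,-4.57,0.25,0,0,0,-0.3],[1.14,-4.57,0.25,0,0,0,-0.3],[1.14,-4.57,0.25,0,0,0,-0.3],[1.14,-4.57,0.25,0,0,0,-0.3]]}}

```text
clock: 51.45
position: [0.499, 0.054, 0.1494]
ee_rot: [0.0, 0.992, 0.13, -0.0]
contact_force: [0.7, 0.4, -0.0]
width: 0.0557
gripper_force: 0.0
```

>>> {"op": "servo_tool", "data": {"increments": [[1.14,-4.57,0.25,0,0,0,-0.3],[1.14,-4.57,0.25,0,0,0,-0.3],[1.14,-4.57,0.25,0,0,0,-0.3],[1.14,-4.57,0.25,0,0,0,-0.3],[1.14,-4.57,0.25,0,0,0,-0.3]]}}

```text
clock: 51.95
position: [0.4951, 0.2897, 0.1367]
ee_rot: [0.0, 0.991, 0.13, -0.0]
contact_force: [0.9, -0.6, -0.2]
width: 0.0558
gripper_force: 0.0
```

>>> {"op": "servo_tool", "data": {"increments": [[1.14,-4.57,0.25,0,0,0,-0.3],[1.14,-4.57,0.25,0,0,0,-0.3],[1.14,-4.57,0.25,0,0,0,-0.3],[0,0,0,0,0,0,-0.3],[0,0,0,0,0,0,-0.3]]}}

```text
clock: 52.45
position: [0.4924, 0.4296, 0.1285]
ee_rot: [0.001, 0.991, 0.131, -0.001]
contact_force: [0.4, -1.1, 0.6]
width: 0.0555
gripper_force: 0.0
```

```bash
python3 -c "
from h import *
st();plan((.4935,.4297,.042),.26)"
```

```text
t 52.5 pos [0.4924 0.4296 0.1285] yaw 0.2632 tilt -0.10 F [ 0.4 -1.1  0.6] w 0.0555 gf 0
turn deg [0.07 0.1  0.18] then shift cm [0.1  0.02 8.65]
```

>>> {"op": "servo_tool", "data": {"increments": [[0.1,0.02,4.3,0.07,0.1,0.18,-0.3],[0,0,4.2,0,0,0,-0.3],[0,0,0,0,0,0,-0.3],[0,0,0,0,0,0,-0.3],[0,0,0,0,0,0,0.6]]}}

```text
clock: 52.95
position: [0.4959, 0.4294, 0.0468]
ee_rot: [-0.001, 0.992, 0.128, 0.002]
contact_force: [0.5, -0.5, 0.5]
width: 0.0422
gripper_force: 0.0
```

>>> {"op": "servo_tool", "data": {"increments": [[0,0,0,0,0,0,0.6],[0,0,0,0,0,0,0.6],[0,0,0,0,0,0,0.6],[0,0,0,0,0,0,0.6],[0,0,0,0,0,0,0.6]]}}

```text
clock: 53.45
position: [0.496, 0.4296, 0.0472]
ee_rot: [-0.001, 0.992, 0.129, 0.003]
contact_force: [0.1, -2.6, 6.1]
width: 0.0347
gripper_force: 80.6
```

>>> {"op": "servo_tool", "data": {"increments": [[0,0,-2.2,0,0,0,0.6],[0,0,0,0,5.5,0,0.6],[0,0,0,0,5.5,0,0.6],[0,0,0,0,5.5,0,0.6],[0,0,0,0,5.5,0,0.6]]}}

```text
clock: 53.95
position: [0.4937, 0.4291, 0.0673]
ee_rot: [-0.026, 0.973, 0.126, 0.192]
contact_force: [1.3, -0.7, -2.2]
width: 0.0348
gripper_force: 80.1
```

>>> {"op": "servo_tool", "data": {"increments": [[-0.18,0,0.46,0,0,0,0.6],[0,0,0,0,0,0,0.6],[0,0,0,0,0,0,0.6],[0,0,0,0,0,0,0.6],[0,0,0,0,0,0,0.6]]}}

```text
clock: 54.45
position: [0.4954, 0.4295, 0.0617]
ee_rot: [-0.025, 0.973, 0.126, 0.19]
contact_force: [0.3, 0.2, -2.8]
width: 0.035
gripper_force: 80.3
```

```bash
python3 -c "
from h import *
st();plan((.4935,.4297,.0515),.26,np.radians(22))"
```

```text
t 54.5 pos [0.4954 0.4295 0.0617] yaw 0.2561 tilt 22.10 F [ 0.3  0.2 -2.8] w 0.0350 gf 80
turn deg [-0.01 -0.1  -0.2 ] then shift cm [-0.55 -0.07  0.88]
```

>>> {"op": "servo_tool", "data": {"increments": [[-0.21,0,0.53,0,-0.1,0,0.6],[0,0,0,0,0,0,0.6],[0,0,0,0,0,0,0.6],[0,0,0,0,0,0,0.6],[0,0,0,0,0,0,0.6]]}}

```text
clock: 54.95
position: [0.4943, 0.4292, 0.0558]
ee_rot: [-0.025, 0.974, 0.126, 0.189]
contact_force: [-0.7, -0.1, -2.5]
width: 0.0348
gripper_force: 80.3
```

>>> {"op": "servo_tool", "data": {"increments": [[-0.02,0,0.05,0,0,0,0.6],[-0.02,0,0.05,0,0,0,0.6],[0,0,0,0,0,0,0.6],[0,0,0,0,0,0,0.6],[0,0,0,0,0,0,0.6]]}}

```text
clock: 55.45
position: [0.4943, 0.4292, 0.0546]
ee_rot: [-0.025, 0.974, 0.126, 0.189]
contact_force: [0.2, -0.1, -2.8]
width: 0.0346
gripper_force: 80.3
```

>>> {"op": "servo_tool", "data": {"increments": [[-0.02,0,0.05,0,0,0,0.6],[-0.02,0,0.05,0,0,0,0.6],[0,0,0,0,0,0,0.6],[0,0,0,0,0,0,0.6],[0,0,0,0,0,0,0.6]]}}

```text
clock: 55.95
position: [0.4944, 0.4293, 0.0538]
ee_rot: [-0.025, 0.974, 0.126, 0.189]
contact_force: [-1.2, 0.2, -1.1]
width: 0.0351
gripper_force: 80.5
```

>>> {"op": "servo_tool", "data": {"increments": [[-0.02,0,0.05,0,0,0,0.6],[-0.02,0,0.05,0,0,0,0.6],[0,0,0,0,0,0,0.6],[0,0,0,0,0,0,0.6],[0,0,0,0,0,0,0.6]]}}

```text
clock: 56.45
position: [0.4945, 0.4293, 0.0536]
ee_rot: [-0.025, 0.973, 0.126, 0.19]
contact_force: [-2.1, -2.9, 5.7]
width: 0.035
gripper_force: 81.5
```

>>> {"op": "servo_tool", "data": {"increments": [[1.31,0,-3.25,0,0,0,0.6],[1.31,0,-3.25,0,0,0,0.6],[0,0,0,0,0,0,0.6],[0,0,0,0,0,0,0.6],[0,0,0,0,0,0,0.6]]}}

```text
clock: 56.95
position: [0.4929, 0.4279, 0.1204]
ee_rot: [-0.024, 0.974, 0.126, 0.187]
contact_force: [-0.7, -0.6, -3.2]
width: 0.0346
gripper_force: 80.8
```

```bash
python3 -c "
from h import *
st();plan(rw(-31,105,130),RY,np.radians(22))"
```

```text
t 57.0 pos [0.4929 0.4279 0.1204] yaw 0.2577 tilt 21.75 F [-0.7 -0.6 -3.2] w 0.0346 gf 81
turn deg [-2.12  0.25  5.41] then shift cm [-13.59  53.53  -6.52]
```

>>> {"op": "servo_tool", "data": {"increments": [[0,0,0,-1.06,0.12,2.7,0.6],[0,0,0,-1.06,0.12,2.7,0.6],[-1.13,4.46,-0.54,0,0,0,0.6],[-1.13,4.46,-0.54,0,0,0,0.6],[-1.13,4.46,-0.54,0,0,0,0.6]]}}

```text
clock: 57.45
position: [0.4761, 0.2892, 0.1218]
ee_rot: [-0.015, 0.979, 0.078, 0.19]
contact_force: [1.0, -0.9, -2.9]
width: 0.0349
gripper_force: 81.4
```

>>> {"op": "servo_tool", "data": {"increments": [[-1.13,4.46,-0.54,0,0,0,0.6],[-1.13,4.46,-0.54,0,0,0,0.6],[-1.13,4.46,-0.54,0,0,0,0.6],[-1.13,4.46,-0.54,0,0,0,0.6],[-1.13,4.46,-0.54,0,0,0,0.6]]}}

```text
clock: 57.95
position: [0.449, 0.0603, 0.1259]
ee_rot: [-0.016, 0.979, 0.077, 0.19]
contact_force: [0.3, -1.1, -2.8]
width: 0.0348
gripper_force: 81.4
```

>>> {"op": "servo_tool", "data": {"increments": [[-1.13,4.46,-0.54,0,0,0,0.6],[-1.13,4.46,-0.54,0,0,0,0.6],[-1.13,4.46,-0.54,0,0,0,0.6],[-1.13,4.46,-0.54,0,0,0,0.6],[0,0,0,0,0,0,0.6]]}}

```text
clock: 58.45
position: [0.4299, -0.1303, 0.1298]
ee_rot: [-0.013, 0.979, 0.071, 0.192]
contact_force: [1.6, 0.6, -2.5]
width: 0.0349
gripper_force: 81.4
```

>>> {"op": "servo_tool", "data": {"increments": [[0,0,0,0,0,0,0.6],[0,0,0,0,0,0,0.6],[0,0,0,0,0,0,0.6],[0,0,0,0,0,0,0.6],[0,0,0,0,0,0,0.6]]}}

```text
clock: 58.95
position: [0.4296, -0.121, 0.13]
ee_rot: [-0.016, 0.978, 0.078, 0.192]
contact_force: [-0.4, -0.4, -2.2]
width: 0.0349
gripper_force: 81.4
```

```bash
python3 -c "
from h import *
st();rl();plan(rw(-31,105,75),RY,np.radians(22))"
```

```text
t 59.0 pos [ 0.4296 -0.121   0.13  ] yaw 0.1581 tilt 22.19 F [-0.4 -0.4 -2.2] w 0.0349 gf 81
rail mm [-28.37 107.91 130.04]
turn deg [-0.18 -0.19  0.11] then shift cm [-2.31  0.29  5.  ]
```

>>> {"op": "servo_tool", "data": {"increments": [[-1.15,0.29,2.5,-0.18,-0.19,0.11,0.6],[-1.15,0,2.45,0,0,0,0.6],[0,0,0,0,0,0,0.6],[0,0,0,0,0,0,0.6],[0,0,0,0,0,0,0.6]]}}

```text
clock: 59.45
position: [0.4284, -0.126, 0.0769]
ee_rot: [-0.014, 0.979, 0.076, 0.191]
contact_force: [0.3, 0.1, -2.0]
width: 0.0347
gripper_force: 81.4
```

>>> {"op": "servo_tool", "data": {"increments": [[0,0,0,0,0,0,0.6],[0,0,0,0,0,0,0.6],[0,0,0,0,0,0,0.6],[0,0,0,0,0,0,0.6],[0,0,0,0,0,0,0.6]]}}

```text
clock: 59.95
position: [0.4273, -0.1255, 0.0757]
ee_rot: [-0.015, 0.979, 0.075, 0.19]
contact_force: [0.4, -1.0, -2.5]
width: 0.0348
gripper_force: 81.4
```

```bash
python3 -c "
from h import *
st();rl();plan(rw(-20.5,105,73.4),RY,np.radians(22))"
```

```text
t 60.0 pos [ 0.4273 -0.1255  0.0757] yaw 0.1535 tilt 22.01 F [ 0.4 -1.  -2.5] w 0.0348 gf 81
rail mm [-31.33 103.75  75.72]
turn deg [ 0.07 -0.01 -0.13] then shift cm [ 0.92 -0.12  0.62]
```

>>> {"op": "servo_tool", "data": {"increments": [[0.46,-0.12,0.31,0.07,0,-0.13,0.6],[0.46,0,0.31,0,0,0,0.6],[0,0,0,0,0,0,0.6],[0,0,0,0,0,0,0.6],[0,0,0,0,0,0,0.6]]}}

```text
clock: 60.45
position: [0.4378, -0.1225, 0.0731]
ee_rot: [-0.015, 0.979, 0.077, 0.19]
contact_force: [0.1, 0.4, -2.8]
width: 0.0347
gripper_force: 81.4
```

```bash
python3 -c "
from h import *
st();rl();plan(rw(-16,105,73.4),RY,np.radians(22))"
```

```text
t 60.5 pos [ 0.4378 -0.1225  0.0731] yaw 0.1561 tilt 21.99 F [ 0.1  0.4 -2.8] w 0.0347 gf 81
rail mm [-20.52 105.16  73.14]
turn deg [-0.04  0.01  0.01] then shift cm [0.43 0.02 0.14]
```

>>> {"op": "servo_tool", "data": {"increments": [[0.15,0,0.04,0,0,0,0.6],[0.15,0,0.04,0,0,0,0.6],[0.13,0,0.05,0,0,0,0.6],[0,0,0,0,0,0,0.6],[0,0,0,0,0,0,0.6]]}}

```text
clock: 60.95
position: [0.442, -0.122, 0.0736]
ee_rot: [-0.015, 0.979, 0.077, 0.19]
contact_force: [-3.5, -1.7, -1.1]
width: 0.0348
gripper_force: 82.0
```

>>> {"op": "servo_tool", "data": {"increments": [[0.09,0,0.04,0,0,0,0.6],[0,0,0,0,0,0,0.6],[0.05,0,0.02,0,0,0,0.6],[0,0,0,0,0,0,0.6],[0,0,0,0,0,0,0.6]]}}

```text
clock: 61.45
position: [0.4425, -0.1217, 0.0733]
ee_rot: [-0.015, 0.979, 0.077, 0.189]
contact_force: [-8.2, -3.7, 3.6]
width: 0.035
gripper_force: 82.7
```

```bash
python3 -c "
from h import *
st();rl()"
```

```text
t 61.5 pos [ 0.4425 -0.1217  0.0733] yaw 0.1576 tilt 21.89 F [-8.2 -3.7  3.6] w 0.0350 gf 83
rail mm [-15.79 105.19  73.29]
```

>>> {"op": "servo_tool", "data": {"increments": [[-0.06,0,-0.07,0,0,0,0.6],[0.2,0,0.11,0,-3.67,0,0.6],[0.2,0,0.11,0,-3.67,0,0.6],[0.2,0,0.11,0,-3.67,0,0.6],[0,0,0,0,0,0,0.6]]}}

```text
clock: 61.95
position: [0.4512, -0.121, 0.0734]
ee_rot: [-0.007, 0.992, 0.079, 0.096]
contact_force: [-2.1, -2.2, 1.2]
width: 0.0347
gripper_force: 82.2
```

>>> {"op": "servo_tool", "data": {"increments": [[0.2,0,0.11,0,-3.67,0,0.6],[0,0,0,0,0,0,0.6],[0.2,0,0.11,0,-3.67,0,0.6],[0,0,0,0,0,0,0.6],[0,0,0,0,0,0,0.6]]}}

```text
clock: 62.45
position: [0.4549, -0.1203, 0.0714]
ee_rot: [-0.002, 0.996, 0.078, 0.034]
contact_force: [2.2, -0.5, -2.1]
width: 0.0349
gripper_force: 81.6
```

```bash
python3 -c "
from h import *
st();rl();plan(rw(-1.5,105,69.2),RY,0)"
```

```text
t 62.5 pos [ 0.4549 -0.1203  0.0714] yaw 0.1564 tilt 3.89 F [ 2.2 -0.5 -2.1] w 0.0349 gf 82
rail mm [ -3.3  104.62  71.38]
turn deg [ 0.02 -3.89  0.02] then shift cm [ 0.18 -0.04  0.22]
```

>>> {"op": "servo_tool", "data": {"increments": [[0.06,0,0.11,0,-2,0,0.6],[0,0,0,0,0,0,0.6],[0.06,0,0.1,0,-2,0,0.6],[0,0,0,0,0,0,0.6],[0,0,0,0,0,0,0.6]]}}

```text
clock: 62.95
position: [0.4564, -0.1202, 0.0695]
ee_rot: [0.0, 0.997, 0.078, -0.001]
contact_force: [6.1, 0.1, -2.6]
width: 0.035
gripper_force: 82.0
```

>>> {"op": "servo_tool", "data": {"increments": [[0,0,0.1,0,-1.5,0,0.6],[0,0,0.05,0,-1,0,0.6],[0,0,0,0,0,0,0.6],[0,0,0.1,0,-1,0,0.6],[0,0,0,0,0,0,0.6]]}}

```text
clock: 63.45
position: [0.4582, -0.12, 0.0701]
ee_rot: [0.003, 0.997, 0.077, -0.029]
contact_force: [2.4, 4.6, 21.1]
width: 0.0349
gripper_force: 84.7
```

>>> {"op": "servo_tool", "data": {"increments": [[0,0,0,0,0,0,0.6],[0,0,-0.15,0,2,0,0.6],[0,0,0,0,1.5,0,0.6],[0,0,0,0,0,0,0.6],[0,0,0,0,0,0,0.6]]}}

```text
clock: 63.95
position: [0.4563, -0.1203, 0.0694]
ee_rot: [0.0, 0.997, 0.077, -0.001]
contact_force: [4.5, 1.1, 7.5]
width: 0.0348
gripper_force: 82.9
```

>>> {"op": "servo_tool", "data": {"increments": [[0,0,0,0,0,0,-0.15],[0,0,0,0,0,0,-0.15],[0,0,0,0,0,0,-0.15],[0,0,-3,0,0,0,-0.15],[0,0,-2.5,0,0,0,1]]}}

```text
clock: 64.45
position: [0.4539, -0.1194, 0.1229]
ee_rot: [-0.001, 0.997, 0.078, -0.005]
contact_force: [1.1, 0.1, -0.4]
width: 0.0358
gripper_force: 0.0
```

>>> {"op": "servo_tool", "data": {"increments": [[3.6,0,0,0,0.5,0,1],[0,0,0,0,0,0,1],[0,0,1.5,0,0,0,1],[0,0,1.5,0,0,0,1],[0,0,0,0,0,0,1]]}}

```text
clock: 64.95
position: [0.4899, -0.1137, 0.0911]
ee_rot: [-0.001, 0.997, 0.078, -0.0]
contact_force: [1.4, 1.6, -1.5]
width: -0.0001
gripper_force: 0.8
```

```bash
python3 -c "
from h import *
st();rl()"
```

```text
t 65.0 pos [ 0.4899 -0.1137  0.0911] yaw 0.1561 tilt -0.02 F [ 1.4  1.6 -1.5] w -0.0001 gf 1
rail mm [ 32.28 105.74  91.09]
```

>>> {"op": "servo_tool", "data": {"increments": [[0,0,0.2,0,0,0,1],[0,0,0.1,0,0,0,1],[0,0,0,0,0,0,1],[0,0,0,0,0,0,1],[0,0,0,0,0,0,1]]}}

```text
clock: 65.45
position: [0.4911, -0.1143, 0.0903]
ee_rot: [-0.0, 0.997, 0.078, 0.001]
contact_force: [0.5, -0.1, -0.4]
width: 0.0001
gripper_force: 0.0
```

>>> {"op": "servo_tool", "data": {"increments": [[0,0,0.2,0,0,0,1],[0,0,0.1,0,0,0,1],[0,0,0,0,0,0,1],[0,0,0,0,0,0,1],[0,0,0,0,0,0,1]]}}

```text
clock: 65.95
position: [0.4912, -0.1143, 0.087]
ee_rot: [-0.0, 0.997, 0.078, 0.001]
contact_force: [0.1, -0.1, 0.9]
width: 0.0001
gripper_force: 0.0
```

>>> {"op": "servo_tool", "data": {"increments": [[0,0,0.1,0,0,0,1],[0,0,0.1,0,0,0,1],[0,0,0,0,0,0,1],[0,0,0,0,0,0,1],[0,0,0,0,0,0,1]]}}

```text
clock: 66.45
position: [0.4912, -0.1143, 0.0851]
ee_rot: [-0.0, 0.997, 0.078, 0.001]
contact_force: [0.2, -0.3, 0.7]
width: 0.0001
gripper_force: 0.0
```

>>> {"op": "servo_tool", "data": {"increments": [[0,0,0.1,0,0,0,1],[0,0,0.05,0,0,0,1],[0,0,0,0,0,0,1],[0,0,0,0,0,0,1],[0,0,0,0,0,0,1]]}}

```text
clock: 66.95
position: [0.4912, -0.1143, 0.0835]
ee_rot: [-0.0, 0.997, 0.078, 0.001]
contact_force: [0.3, 0.3, -1.3]
width: 0.0
gripper_force: 0.0
```

>>> {"op": "servo_tool", "data": {"increments": [[0,0,-4.5,0,0,0,1],[0,0,-4.5,0,0,0,1],[-4,0,-2.5,0,0,0,-0.5],[-4,0,-2.5,0,0,0,-0.5],[-4,0,0,0,0,0,-0.5]]}}

```text
clock: 67.45
position: [0.373, -0.1341, 0.2264]
ee_rot: [0.002, 0.997, 0.079, 0.004]
contact_force: [0.2, -1.2, 0.2]
width: 0.0431
gripper_force: 0.0
```

>>> {"op": "servo_tool", "data": {"increments": [[-4,0,0,0,0,0,-0.5],[-3,0,0,0,0,0,-0.5],[0,0,0,0,0,0,-0.5],[0,0,0,0,0,0,-0.5],[0,0,0,0,0,0,-0.5]]}}

```text
clock: 67.95
position: [0.3042, -0.1442, 0.2233]
ee_rot: [0.0, 0.997, 0.078, 0.002]
contact_force: [1.3, -0.6, -0.4]
width: 0.0642
gripper_force: 0.0
```

```bash
cat >> h.py <<'E'
def poly(pts,z):
    P=[np.array([x*mm,y*mm,z*mm]) for x,y in pts];return [(P[i],P[(i+1)%len(P)]) for i in range(len(P))]
BP=[(-36,-104),(-24,-104),(-24,-6),(36,-6),(36,104),(24,104),(24,6),(-36,6)]
BAR=poly(BP,12)
HM=[(np.array([s*.045,t*.018,.074]),np.array([s*.045,-t*.018,.074])) for s in(1,-1) for t in(1,)]+[(np.array([-.045,t*.018,.074]),np.array([.045,t*.018,.074])) for t in(1,-1)]+box(-.023,.023,-.018,.018,.074,.092)
E
python3 - <<'E'
from h import *
st();I,G=ims()
for c in I: cv2.imwrite(f"pics/{c}2.png",I[c][:,:,::-1])
best=None
for c0 in finder.tip_of("bar_c","top")[:2]:
    print(c0)
    xy=ray(c0["at"],"top",.006)
    for a in np.linspace(0,np.pi,12,endpoint=False):
        p,f=fit(BAR,[*xy,a],G,("top",),(.012,.12))
        if best is None or f<best[0]:best=(f,p)
print(best)
res={}
for cs in(("top",),("side",),("top","side")):
    p,f=fit(BAR,best[1],G,cs,(.006,.05));print("bar",cs,np.round(p,4),round(f));res[cs]=p
S=3;v=[]
for c,(x,y,w,h) in {"top":(230,140,90,120),"side":(200,260,120,70)}.items():
    im=cv2.resize(I[c][y:y+h,x:x+w,::-1],None,fx=S,fy=S,interpolation=cv2.INTER_CUBIC);draw(im,p,BAR,c,(0,255,0),S,(x,y));im=cv2.copyMakeBorder(im,0,360-h*S,0,0,0);v.append(im)
w=(330,140,120,90);im=cv2.resize(I["side"][130:250,330:420,::-1],None,fx=3,fy=3,interpolation=cv2.INTER_CUBIC)
im=cv2.resize(im,(240,320));v=np.hstack(v);cv2.imwrite("pics/b.png",cv2.resize(v,None,fx=.85,fy=.85))
cv2.imwrite("pics/rail4.png",np.hstack([cv2.resize(I["side"][130:240,330:430,::-1],None,fx=4,fy=4,interpolation=cv2.INTER_CUBIC),cv2.resize(I["top"][200:310,350:440,::-1],None,fx=4,fy=4,interpolation=cv2.INTER_CUBIC)]))
E
```

```text
t 68.0 pos [ 0.3042 -0.1442  0.2233] yaw 0.1562 tilt 0.22 F [ 1.3 -0.6 -0.4] w 0.0642 gf 0
{'at': [271.4, 202.6], 'p': 0.75}
(np.float64(-3720.778645351119), array([0.61481214, 0.17358623, 2.22244581]))
bar ('top',) [0.6148 0.1736 2.2224] -3721
bar ('side',) [0.6112 0.1737 2.2212] -2267
bar ('top', 'side') [0.6138 0.1738 2.2212] -5700
```

View pics/b.png

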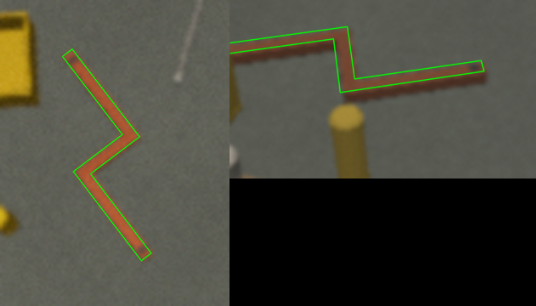

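View pics/rail4.png

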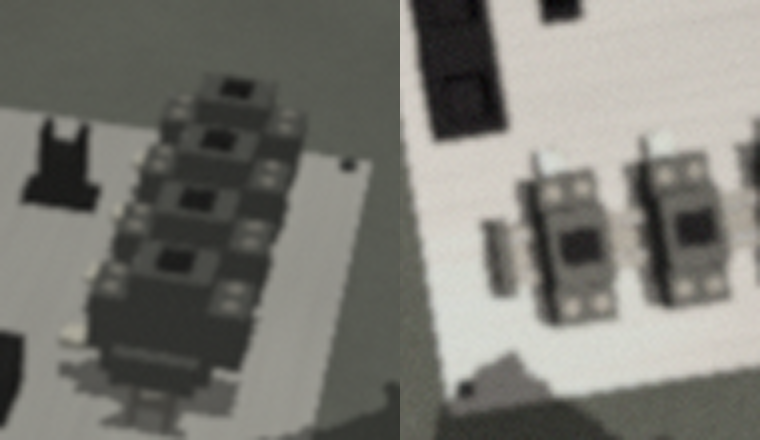

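>>> {"op": "servo_tool", "data": {"increments": [[0,0,0,0,0,-8.45,0],[0,0,0,0,0,-8.45,0],[0,0,0,0,0,-8.45,0],[0,0,0,0,0,-8.45,0],[0,0,0,0,0,-8.45,0]]}}

```text
clock: 68.6
position: [0.3038, -0.1438, 0.2228]
ee_rot: [-0.0, 0.9, 0.435, 0.001]
contact_force: [0.1, 0.7, 0.2]
width: 0.0428
gripper_force: 0.0
```

>>> {"op": "servo_tool", "data": {"increments": [[0,0,0,0,0,-8.45,0],[0,0,0,0,0,-8.45,0],[0,0,0,0,0,-8.45,0],[0,0,0,0,0,-8.45,0],[0,0,0,0,0,-8.45,0]]}}

```text
clock: 69.1
position: [0.3038, -0.1438, 0.2228]
ee_rot: [0.0, 0.683, 0.73, 0.001]
contact_force: [-0.7, 0.6, -0.5]
width: 0.0428
gripper_force: 0.0
```

>>> {"op": "servo_tool", "data": {"increments": [[0,0,0,0,0,-8.45,0],[0,0,0,0,0,-8.45,0],[0,0,0,0,0,-8.45,0],[0,0,0,0,0,-8.45,0],[0,0,0,0,0,0,0]]}}

```text
clock: 69.6
position: [0.3037, -0.1438, 0.2229]
ee_rot: [0.001, 0.444, 0.896, 0.001]
contact_force: [-0.0, 0.0, -0.1]
width: 0.0425
gripper_force: 0.0
```

```bash
python3 -c "
from h import *
st();plan((.6133,.1738,.06),2.2212)"
```

```text
t 69.6 pos [ 0.3037 -0.1438  0.2229] yaw 2.2215 tilt -0.03 F [-0.   0.  -0.1] w 0.0425 gf 0
turn deg [0.14 0.03 0.02] then shift cm [ 6.53 43.87 16.29]
```

>>> {"op": "servo_tool", "data": {"increments": [[0.59,3.99,1,0.14,0,0,0],[0.59,3.99,1,0,0,0,0],[0.59,3.99,1,0,0,0,0],[0.59,3.99,1,0,0,0,0],[0.59,3.99,1,0,0,0,0]]}}

```text
clock: 70.1
position: [0.4456, 0.002, 0.1725]
ee_rot: [0.001, 0.445, 0.895, -0.0]
contact_force: [0.0, -0.4, -0.0]
width: 0.043
gripper_force: 0.0
```

>>> {"op": "servo_tool", "data": {"increments": [[0.59,3.99,1,0,0,0,0],[0.59,3.99,1,0,0,0,0],[0.59,3.99,1,0,0,0,0],[0.59,3.99,1,0,0,0,0],[0.59,3.99,1,0,0,0,0]]}}

```text
clock: 70.6
position: [0.5864, 0.1464, 0.122]
ee_rot: [0.0, 0.445, 0.895, -0.0]
contact_force: [-0.2, 0.3, 0.1]
width: 0.0424
gripper_force: 0.0
```

>>> {"op": "servo_tool", "data": {"increments": [[0.6,3.98,1,0,0,0,0],[0,0,3,0,0,0,0],[0,0,2,0,0,0,0],[0,0,0,0,0,0,0],[0,0,0,0,0,0,0]]}}

```text
clock: 71.1
position: [0.6133, 0.1736, 0.0626]
ee_rot: [0.0, 0.445, 0.896, -0.001]
contact_force: [0.5, -0.4, 0.1]
width: 0.0425
gripper_force: 0.0
```

```bash
python3 -c "
from h import *
st();plan((.6133,.1738,.0115),2.2212)
print([np.round(d['at']) for d in finder.tip_of('bar_c','side')])
I,G=ims(('side',))
print(np.round(fit(BAR,[.6138,.1738,2.2212],G,('side',),(.01,.05)),4))" 2>&1 | grep -v Warn
```

```text
Traceback (most recent call last):
ValueError: setting an array element with a sequence. The requested array has an inhomogeneous shape after 1 dimensions. The detected shape was (2,) + inhomogeneous part.
t 71.1 pos [0.6133 0.1736 0.0626] yaw 2.2195 tilt -0.03 F [ 0.5 -0.4  0.1] w 0.0425 gf 0
turn deg [-0.05  0.03 -0.1 ] then shift cm [0.01 0.01 5.11]
[array([246., 286.]), array([381., 175.])]
```

>>> {"op": "servo_tool", "data": {"increments": [[0,0,3,0,0,0,0],[0,0,1.5,0,0,0,0],[0,0,0,0,0,0,0],[0,0,0,0,0,0,0],[0,0,0,0,0,0,0]]}}

```text
clock: 71.7
position: [0.6146, 0.1734, 0.0199]
ee_rot: [0.002, 0.444, 0.896, 0.001]
contact_force: [-0.6, -0.2, 0.4]
width: 0.0427
gripper_force: 0.0
```

```bash
python3 -c "
from h import *
st();plan((.6133,.1738,.0115),2.2212)"
```

```text
t 71.7 pos [0.6146 0.1734 0.0199] yaw 2.2204 tilt -0.15 F [-0.6 -0.2  0.4] w 0.0427 gf 0
turn deg [ 0.18  0.15 -0.05] then shift cm [ 0.11 -0.08  0.84]
```

>>> {"op": "servo_tool", "data": {"increments": [[0.05,0,0.7,0.18,0.15,0,0],[0,0,0,0,0,0,0],[0,0,0,0,0,0,0],[0,0,0,0,0,0,0.9],[0,0,0,0,0,0,0.9]], "squeeze": 60}}

```text
clock: 72.2
position: [0.613, 0.1737, 0.0112]
ee_rot: [-0.001, 0.444, 0.896, -0.001]
contact_force: [-0.1, -0.2, 0.5]
width: 0.0141
gripper_force: 0.0
```

>>> {"op": "servo_tool", "data": {"increments": [[0,0,0,0,0,0,0.9],[0,0,0,0,0,0,0.9],[0,0,0,0,0,0,0.9],[0,0,0,0,0,0,0.9],[0,0,0,0,0,0,0.9]]}}

```text
clock: 72.7
position: [0.6131, 0.1736, 0.0114]
ee_rot: [-0.001, 0.444, 0.896, -0.001]
contact_force: [-0.0, -0.2, 4.9]
width: 0.0098
gripper_force: 60.8
```

```bash
python3 -c "
from h import *
st()"
```

```text
t 72.7 pos [0.6131 0.1736 0.0114] yaw 2.2208 tilt 0.08 F [-0.  -0.2  4.9] w 0.0098 gf 61
```

>>> {"op": "servo_tool", "data": {"increments": [[0,0,-4,0,0,0,0.9],[0,0,-4,0,0,0,0.9],[0,0,-4,0,0,0,0.9],[0,0,0,0,0,-7.71,0.9],[0,0,0,0,0,-7.71,0.9]]}}

```text
clock: 73.2
position: [0.6138, 0.1739, 0.1319]
ee_rot: [-0.001, 0.318, 0.948, -0.0]
contact_force: [-0.4, 0.7, -4.1]
width: 0.01
gripper_force: 60.0
```

>>> {"op": "servo_tool", "data": {"increments": [[0,0,0,0,0,-7.71,0.9],[0,0,0,0,0,-7.71,0.9],[0,0,0,0,0,-7.71,0.9],[0,0,0,0,0,-7.71,0.9],[0,0,0,0,0,-7.71,0.9]]}}

```text
clock: 73.7
position: [0.6125, 0.1736, 0.1295]
ee_rot: [-0.003, -0.013, 1.0, -0.0]
contact_force: [0.0, -0.8, -3.9]
width: 0.0101
gripper_force: 60.0
```

>>> {"op": "servo_tool", "data": {"increments": [[0,0,0,0,0,-7.71,0.9],[0,0,0,0,0,0,0.9],[0,0,0,0,0,0,0.9],[0,0,0,0,0,0,0.9],[0,0,0,0,0,0,0.9]]}}

```text
clock: 74.2
position: [0.6133, 0.1737, 0.1308]
ee_rot: [-0.002, -0.077, 0.997, -0.0]
contact_force: [0.4, -0.0, -3.3]
width: 0.0097
gripper_force: 60.0
```

```bash
python3 -c "
from h import *
st();plan(rw(135,0,110),RY+np.pi);print(rw(135,0,0))"
```

```text
t 74.2 pos [0.6133 0.1737 0.1308] yaw -2.9871 tilt 0.22 F [ 0.4 -0.  -3.3] w 0.0097 gf 60
turn deg [-0.   -0.22 -0.08] then shift cm [  6.38 -37.05   2.08]
[ 0.60776665 -0.20220282  0.        ]
```

>>> {"op": "servo_tool", "data": {"increments": [[0.8,-4.63,0.2,0,-0.22,0,0.9],[0.8,-4.63,0.2,0,0,0,0.9],[0.8,-4.63,0.2,0,0,0,0.9],[0.8,-4.63,0.2,0,0,0,0.9],[0.8,-4.63,0.2,0,0,0,0.9]]}}

```text
clock: 74.7
position: [0.6096, -0.0629, 0.1213]
ee_rot: [0.0, -0.077, 0.997, -0.0]
contact_force: [0.8, -0.4, -3.7]
width: 0.0098
gripper_force: 60.0
```

>>> {"op": "servo_tool", "data": {"increments": [[0.8,-4.63,0.2,0,0,0,0.9],[0.8,-4.63,0.2,0,0,0,0.9],[0.8,-4.63,0.2,0,0,0,0.9],[0,0,0,0,0,0,0.9],[0,0,0,0,0,0,0.9]]}}

```text
clock: 75.2
position: [0.6073, -0.2034, 0.1148]
ee_rot: [0.0, -0.076, 0.997, 0.0]
contact_force: [0.6, 1.3, -3.7]
width: 0.0097
gripper_force: 60.2
```

>>> {"op": "servo_tool", "data": {"increments": [[0,0,0,0,0,0,0.9],[0,0,0,0,0,0,0.9],[0,0,0,0,0,0,0.9],[0,0,0,0,0,0,0.9],[0,0,0,0,0,0,0.9]]}}

```text
clock: 75.7
position: [0.6077, -0.2014, 0.1153]
ee_rot: [0.0, -0.078, 0.997, -0.0]
contact_force: [-1.1, -0.3, -4.0]
width: 0.0098
gripper_force: 60.2
```

```bash
python3 - <<'E'
from h import *
st();plan(rw(135,0,80),RY+np.pi)
I,G=ims();s=manip.get_state()
zc=s["position"][2]*1000-5.4
B=poly(BP,zc+6)
x,y=s["position"][:2]
# arms only (web hidden by gripper)
P=[np.array([a*mm,b*mm,(zc+6)*mm]) for a,b in BP]
arms=[(P[0],P[1]),(P[1],P[1]*.65+P[2]*.35),(P[0],P[0]*.65+P[7]*.35),(P[4],P[5]),(P[4],P[4]*.65+P[3]*.35),(P[5],P[5]*.65+P[6]*.35)]
for cs in(("top",),("side",),("top","side")):print("bar",cs,[np.round(v,4) for v in fit(arms,[x,y,RY],G,cs,(.006,.03))])
for c in I: cv2.imwrite(f"pics/{c}3.png",I[c][:,:,::-1])
S=4
v=[]
for c,(X,Y,w,h) in {"top":(360,170,115,60),"side":(280,130,100,80)}.items():
    im=cv2.resize(I[c][Y:Y+h,X:X+w,::-1],None,fx=S,fy=S,interpolation=cv2.INTER_CUBIC)
    # insulator horns model
    for nx,ny in((-30,-80),(30,80)):
        for a,b in((-15.5,-8.5),(8.5,15.5)):
            q=rw(135+nx,ny,0);draw(im,[q[0],q[1],RY],box(a*mm,b*mm,-.010,.010,.046,.060),c,(0,255,0),S,(X,Y))
    draw(im,[x,y,RY],arms,c,(255,255,0),S,(X,Y))
    v.append(cv2.copyMakeBorder(im,0,320-h*S,0,0,0))
v=np.hstack(v);cv2.imwrite("pics/c.png",cv2.resize(v,None,fx=.92,fy=.92))
E
```

```text
t 75.7 pos [ 0.6077 -0.2014  0.1153] yaw -2.9849 tilt -0.03 F [-1.1 -0.3 -4. ] w 0.0098 gf 60
turn deg [-0.01  0.03  0.04] then shift cm [ 0.01 -0.08  3.53]
bar ('top',) [array([ 0.6094, -0.198 ,  0.1589]), np.float64(-1543.2237)]
bar ('side',) [array([ 0.5999, -0.1846,  0.1648]), np.float64(-456.178)]
bar ('top', 'side') [array([ 0.609 , -0.198 ,  0.1596]), np.float64(-1713.6838)]
```

View pics/c.png

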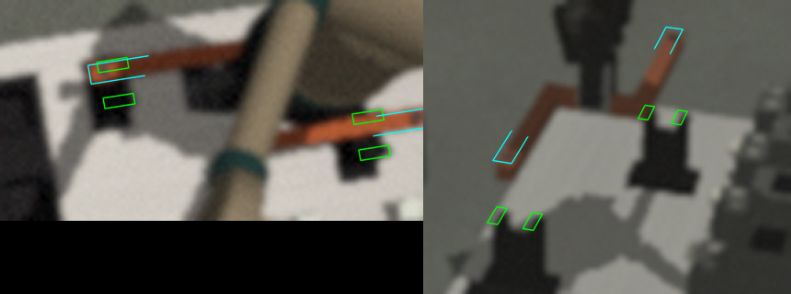

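```bash
python3 - <<'E'
from h import *
x,y=.6077,-.2014;zc=115.3-5.4
P=[np.array([a*mm,b*mm,(zc+6)*mm]) for a,b in BP]
def red(f):
    im=cv2.imread(f)[:,:,::-1].astype(np.float32);r=im[:,:,0]-(im[:,:,1]+im[:,:,2])/2;return grads(np.dstack([r]*3))
L=lambda a,b,t:(P[a],P[a]*(1-t)+P[b]*t)
arms=[(P[0],P[1]),L(1,2,.5),L(0,7,.5),(P[4],P[5]),L(4,3,.5),L(5,6,.5)]
side=[(P[0],P[1]),L(1,2,.7),L(0,7,.9),(P[4],P[5]),L(4,3,.9),L(5,6,.7)]
G={c:red(f"pics/{c}3.png") for c in("top","side")};G2={c:red(f"pics/{c}2.png") for c in("top","side")}
loc=lambda p:np.round([(np.cos(RY)*(p[0]-x)+np.sin(RY)*(p[1]-y))*1e3,(-np.sin(RY)*(p[0]-x)+np.cos(RY)*(p[1]-y))*1e3,p[2]],2)
for c,m in(("top",arms),("side",side)):
    p,f=fit(m,[x,y,RY],G,(c,),(.015,.04));print(c,loc(p),f, "bench",np.round(fit(BAR,[.6138,.1738,2.2212],G2,(c,),(.006,.04))[0],4))
E
```

```text
top [ 1.91 13.5   0.16] -1538.5251377990628 bench [0.6145 0.1735 2.2238]
side [-2.89 15.5   0.16] -733.0887158829732 bench [0.6114 0.174  2.2212]
```

```bash
python3 - <<'E'
from h import *
x,y=.6077,-.2014;zc=115.3-5.4
B=poly(BP,zc+6);S=5;v=[]
for c,(X,Y,w,h) in {"top":(370,165,150,55),"side":(295,125,80,60)}.items():
    I=cv2.imread(f"pics/{c}3.png");im=cv2.resize(I[Y:Y+h,X:X+w],None,fx=S,fy=S,interpolation=cv2.INTER_CUBIC)
    draw(im,[x,y,RY],B,c,(255,255,0),S,(X,Y));draw(im,[x,y,RY],poly(BP,zc-6),c,(0,255,0),S,(X,Y));v.append(cv2.copyMakeBorder(im,0,0,0,750-w*S,0))
cv2.imwrite("pics/c2.png",np.vstack(v))
E
```

```text
(no output)
```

View pics/c2.png

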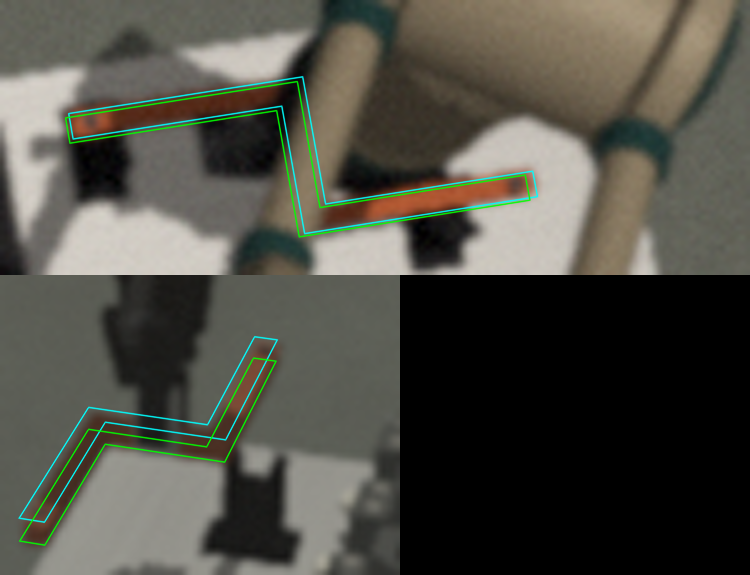

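>>> {"op": "servo_tool", "data": {"increments": [[0,-0.08,1.5,0,0,0,0.9],[0,0,1.5,0,0,0,0.9],[0,0,0,0,0,0,0.9],[0,0,0,0,0,0,0.9],[0,0,0,0,0,0,0.9]]}}

```text
clock: 76.3
position: [0.6084, -0.2032, 0.086]
ee_rot: [0.001, -0.078, 0.997, -0.0]
contact_force: [0.4, 1.1, -3.4]
width: 0.0098
gripper_force: 60.2
```

```bash
python3 -c "
from h import *
st();plan(rw(135,0,75),RY+np.pi)"
```

```text
t 76.3 pos [ 0.6084 -0.2032  0.086 ] yaw -2.9859 tilt -0.10 F [ 0.4  1.1 -3.4] w 0.0098 gf 60
turn deg [-0.06  0.1  -0.02] then shift cm [0.05 0.11 1.1 ]
```

>>> {"op": "servo_tool", "data": {"increments": [[0.03,0.06,0.6,0,0,0,0.9],[0,0,0.6,0,0,0,0.9],[0,0,0,0,0,0,0.9],[0,0,0,0,0,0,0.9],[0,0,0,0,0,0,0.9]]}}

```text
clock: 76.8
position: [0.6075, -0.2024, 0.0731]
ee_rot: [0.0, -0.078, 0.997, -0.0]
contact_force: [0.2, -0.3, -3.4]
width: 0.0099
gripper_force: 60.1
```

>>> {"op": "servo_tool", "data": {"increments": [[0,0,0.15,0,0,0,0.9],[0,0,0.15,0,0,0,0.9],[0,0,0.1,0,0,0,0.9],[0,0,0,0,0,0,0.9],[0,0,0,0,0,0,0.9]]}}

```text
clock: 77.3
position: [0.6073, -0.2024, 0.0691]
ee_rot: [0.0, -0.078, 0.997, -0.0]
contact_force: [-0.5, -0.1, -2.2]
width: 0.0099
gripper_force: 60.2
```

```bash
python3 -c "
from h import *
st();plan(rw(135,0,57.4),RY+np.pi)"
```

```text
t 77.3 pos [ 0.6073 -0.2024  0.0691] yaw -2.9859 tilt -0.02 F [-0.5 -0.1 -2.2] w 0.0099 gf 60
turn deg [-0.    0.02 -0.02] then shift cm [-0.05  0.01  1.17]
```

Past horn height with no contact; continue down.

>>> {"op": "servo_tool", "data": {"increments": [[0,0,0.2,0,0,0,0.9],[0,0,0.2,0,0,0,0.9],[0,0,0.2,0,0,0,0.9],[0,0,0,0,0,0,0.9],[0,0,0,0,0,0,0.9]]}}

```text
clock: 77.8
position: [0.6073, -0.2023, 0.063]
ee_rot: [0.0, -0.078, 0.997, 0.0]
contact_force: [0.4, -0.3, -2.7]
width: 0.01
gripper_force: 60.2
```

>>> {"op": "servo_tool", "data": {"increments": [[0,0,0.15,0,0,0,0.9],[0,0,0.15,0,0,0,0.9],[0,0,0.15,0,0,0,0.9],[0,0,0,0,0,0,0.9],[0,0,0,0,0,0,0.9]]}}

```text
clock: 78.3
position: [0.6073, -0.2023, 0.0585]
ee_rot: [0.0, -0.078, 0.997, 0.0]
contact_force: [0.1, -0.3, -2.9]
width: 0.01
gripper_force: 60.2
```

>>> {"op": "servo_tool", "data": {"increments": [[0,0,0.1,0,0,0,0.9],[0,0,0,0,0,0,0.9],[0,0,0.05,0,0,0,0.9],[0,0,0,0,0,0,0.9],[0,0,0,0,0,0,0.9]]}}

```text
clock: 78.8
position: [0.6074, -0.2024, 0.0574]
ee_rot: [0.0, -0.078, 0.997, -0.0]
contact_force: [-1.0, 0.2, -0.5]
width: 0.0099
gripper_force: 60.4
```

```bash
python3 -c "
from h import *
st();plan(rw(135,0,57.4),RY+np.pi)"
```

```text
t 78.8 pos [ 0.6074 -0.2024  0.0574] yaw -2.9859 tilt -0.04 F [-1.   0.2 -0.5] w 0.0099 gf 60
turn deg [-0.02  0.04 -0.02] then shift cm [-0.04  0.01  0.  ]
```

>>> {"op": "servo_tool", "data": {"increments": [[0,0,0,0,0,0,0.3],[0,0,0,0,0,0,0.3],[0,0,0,0,0,0,0.3],[0,0,-3,0,0,0,0.3],[0,0,-4,0,0,0,0]]}}

```text
clock: 79.3
position: [0.6058, -0.2017, 0.1256]
ee_rot: [-0.002, -0.078, 0.997, 0.001]
contact_force: [0.6, -0.6, 0.2]
width: 0.0424
gripper_force: 0.0
```

>>> {"op": "servo_tool", "data": {"increments": [[0,0,-3,0,0,2.5,0],[0,0,0,0,0,2.5,0],[0,0,0,0,0,0,0],[0,0,0,0,0,0,0],[0,0,0,0,0,0,0]]}}

```text
clock: 79.8
position: [0.6067, -0.2021, 0.156]
ee_rot: [-0.001, -0.034, 0.999, 0.0]
contact_force: [0.9, 0.0, 0.5]
width: 0.0426
gripper_force: 0.0
```

```bash
cat >> h.py <<'E'
RK=np.array([.5911,.3749,.0701])
FU=[place(RK,[[0,s*.032,0]])[0][:2] for s in(-1,1)]
E
python3 -c "
from h import *
print(FU);st();plan((*FU[0],.13),.0701+np.pi)
for c in('top','side'):
    im=optics.get_image(c);print(c,[(np.round(ray(d['at'],c,.048),4),round(d['p'],2)) for d in finder.tip_of('f0_c',c)],[np.round(ray(d['at'],c,.052),4) for d in finder.tip_of('bar_c',c)])"
```

```text
[array([0.59334136, 0.34297859]), array([0.58885864, 0.40682141])]
t 79.8 pos [ 0.6067 -0.2021  0.156 ] yaw -3.0726 tilt 0.09 F [0.9 0.  0.5] w 0.0426 gf 0
turn deg [ 0.06 -0.08 -0.06] then shift cm [-2.49 54.47  2.6 ]
top [(array([0.5485, 0.2601]), 0.62), (array([0.5953, 0.3424]), 0.51)] [array([ 0.6099, -0.196 ])]
side [(array([0.5981, 0.3435]), 0.81), (array([0.5403, 0.2811]), 0.7)] [array([ 0.603 , -0.1887])]
```

>>> {"op": "servo_tool", "data": {"increments": [[-0.21,4.54,0.15,0,0,0,0],[-0.21,4.54,0.15,0,0,0,0],[-0.21,4.54,0.15,0,0,0,0],[-0.21,4.54,0.15,0,0,0,0],[-0.21,4.54,0.15,0,0,0,0]]}}

```text
clock: 80.6
position: [0.6021, 0.0265, 0.1496]
ee_rot: [0.0, -0.034, 0.999, 0.0]
contact_force: [1.1, 0.8, 0.3]
width: 0.0427
gripper_force: 0.0
```

>>> {"op": "servo_tool", "data": {"increments": [[-0.21,4.54,0.15,0,0,0,0],[-0.21,4.54,0.15,0,0,0,0],[-0.21,4.54,0.15,0,0,0,0],[-0.21,4.54,0.15,0,0,0,0],[-0.21,4.54,0.15,0,0,0,0]]}}

```text
clock: 81.1
position: [0.597, 0.2539, 0.1421]
ee_rot: [0.0, -0.034, 0.999, -0.0]
contact_force: [0.8, 0.3, 0.2]
width: 0.0425
gripper_force: 0.0
```

>>> {"op": "servo_tool", "data": {"increments": [[-0.21,4.54,0.15,0,0,0,0],[-0.21,4.54,0.15,0,0,0,0],[0,0,0,0,0,0,0],[0,0,0,0,0,0,0],[0,0,0,0,0,0,0]]}}

```text
clock: 81.6
position: [0.5951, 0.3418, 0.1389]
ee_rot: [-0.0, -0.034, 0.999, -0.001]
contact_force: [0.4, -0.4, 0.1]
width: 0.0427
gripper_force: 0.0
```

```bash
python3 - <<'E'
from h import *
st();plan((*FU[0],.065),.0701+np.pi)
I,G=ims(("top",))
cv2.imwrite("pics/bar_in.png",cv2.resize(I["top"][150:260,340:510,::-1],None,fx=4.5,fy=4.5,interpolation=cv2.INTER_CUBIC))
B=poly(BP,58)
q=rw(135,0,0);p,f=fit(B,[q[0],q[1],RY],G,("top",),(.006,.04));d=p[:2]-q[:2];print("bar-cradle mm",np.round([(np.cos(RY)*d[0]+np.sin(RY)*d[1])*1e3,(-np.sin(RY)*d[0]+np.cos(RY)*d[1])*1e3,p[2]],3))
b=[.5776,-.0529,.157];p,f=fit(BLOCK,b,G,("top",),(.005,.03));print("block",np.round(p,4))
P0=[.5342,-.2137,.1568];print("plate",np.round(fit(PLATE,P0,G,("top",),(.005,.03))[0],4))
E
```

```text
t 81.6 pos [0.5951 0.3418 0.1389] yaw -3.0735 tilt 0.01 F [ 0.4 -0.4  0.1] w 0.0427 gf 0
turn deg [-0.07 -0.01 -0.12] then shift cm [0.17 0.13 7.39]
bar-cradle mm [0.679 0.775 0.173]
block [ 0.579  -0.0526  0.1574]
plate [ 0.535  -0.214   0.1566]
```

View pics/bar_in.png

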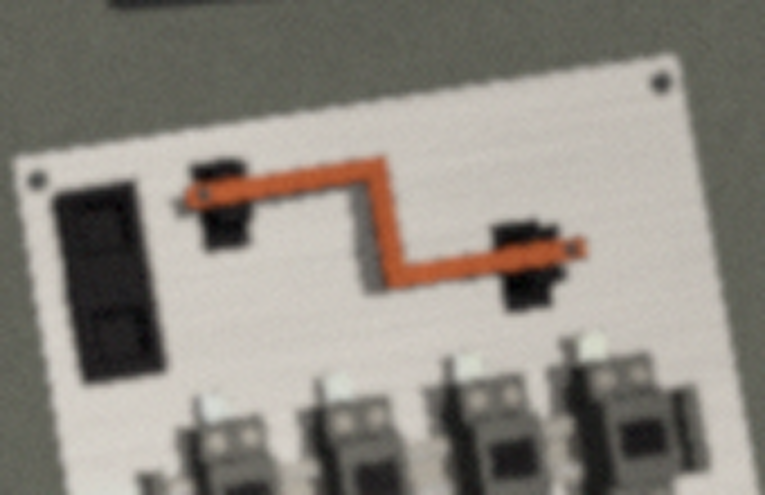

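>>> {"op": "servo_tool", "data": {"increments": [[0.17,0.13,3.7,0,0,0,0],[0,0,3.55,0,0,0,0],[0,0,0,0,0,0,0],[0,0,0,0,0,0,0],[0,0,0,0,0,0,0]]}}

```text
clock: 82.15
position: [0.5952, 0.344, 0.0689]
ee_rot: [0.002, -0.034, 0.999, 0.001]
contact_force: [-0.3, 0.8, 0.2]
width: 0.0427
gripper_force: 0.0
```

>>> {"op": "servo_tool", "data": {"increments": [[0,0,0,0,0,0,0.9],[0,0,0,0,0,0,0.9],[0,0,0,0,0,0,0.9],[0,0,0,0,0,0,0.9],[0,0,0,0,0,0,0.9]], "squeeze": 25}}

```text
clock: 82.65
position: [0.5947, 0.3442, 0.0687]
ee_rot: [0.002, -0.034, 0.999, 0.0]
contact_force: [-0.0, -1.9, 6.3]
width: 0.0212
gripper_force: 24.5
```

```bash
python3 -c "
from h import *
st()"
```

```text
t 82.7 pos [0.5947 0.3442 0.0687] yaw -3.0728 tilt -0.23 F [-0.  -1.9  6.3] w 0.0212 gf 25
```

>>> {"op": "servo_tool", "data": {"increments": [[0,0,0,0,0,0,0],[0,0,0,0,0,0,0],[0,0,0,0,0,0,0],[0,0,0,0,0,8.18,0],[0,0,0,0,0,8.18,0]]}}

```text
clock: 83.15
position: [0.5932, 0.3441, 0.0662]
ee_rot: [-0.0, 0.111, 0.994, -0.0]
contact_force: [0.9, 0.2, -0.7]
width: 0.0427
gripper_force: 0.0
```

>>> {"op": "servo_tool", "data": {"increments": [[0,0,0,0,0,8.18,0],[0,0,0,0,0,8.18,0],[0,0,0,0,0,8.18,0],[0,0,0,0,0,8.18,0],[0,0,0,0,0,8.18,0]]}}

```text
clock: 83.65
position: [0.5932, 0.3441, 0.0662]
ee_rot: [-0.0, 0.451, 0.892, -0.0]
contact_force: [0.4, -0.1, -1.0]
width: 0.0428
gripper_force: 0.0
```

>>> {"op": "servo_tool", "data": {"increments": [[0,0,0,0,0,8.18,0],[0,0,0,0,0,8.18,0],[0,0,0,0,0,8.18,0],[0,0,0,0,0,8.18,0],[0,0,0,0,0,0,0]]}}

```text
clock: 84.15
position: [0.5932, 0.3441, 0.0662]
ee_rot: [-0.0, 0.682, 0.731, -0.0]
contact_force: [0.3, 0.1, 0.7]
width: 0.0429
gripper_force: 0.0
```

```bash
python3 -c "
from h import *
st();plan((.594,.3441,.066),.07+np.pi/2)"
```

```text
t 84.2 pos [0.5932 0.3441 0.0662] yaw 1.6399 tilt -0.01 F [0.3 0.1 0.7] w 0.0429 gf 0
turn deg [-0.02  0.01 -0.05] then shift cm [-0.    0.08  0.02]
```

>>> {"op": "servo_tool", "data": {"increments": [[0,0,0,0,0,0,0.9],[0,0,0,0,0,0,0.9],[0,0,0,0,0,0,0.9],[0,0,0,0,0,0,0.9],[0,0,0,0,0,0,0.9]], "squeeze": 50}}

```text
clock: 84.65
position: [0.5934, 0.3441, 0.0666]
ee_rot: [0.0, 0.682, 0.731, 0.0]
contact_force: [0.6, -0.2, -0.2]
width: 0.0205
gripper_force: 48.9
```

```bash
python3 -c "
from h import *
st()"
```

```text
t 84.7 pos [0.5934 0.3441 0.0666] yaw 1.6400 tilt 0.00 F [ 0.6 -0.2 -0.2] w 0.0205 gf 49
```

>>> {"op": "servo_tool", "data": {"increments": [[0,0,-2,0,0,0,0.9],[0,0,-3,0,0,0,0.9],[0,0,-3,0,0,-2.5,0.9],[0,0,-2,0,0,-2.5,0.9],[0,0,0,0,0,0,0.9]]}}

```text
clock: 85.15
position: [0.5952, 0.3449, 0.1701]
ee_rot: [0.002, 0.65, 0.76, 0.003]
contact_force: [-0.3, 0.3, -0.4]
width: 0.0201
gripper_force: 49.4
```

```bash
cat >> h.py <<'E'
SO={"a":np.array([.5484,-.0578]),"b":np.array([.6076,-.0484])}
E
python3 -c "
from h import *
st();plan((*SO['b'],.15),RY+np.pi/2)"
```

```text
t 85.2 pos [0.5952 0.3449 0.1701] yaw 1.7271 tilt 0.10 F [-0.3  0.3 -0.4] w 0.0201 gf 49
turn deg [ 0.4  -0.1   0.02] then shift cm [-39.05  -4.88   2.01]
```

>>> {"op": "servo_tool", "data": {"increments": [[-4.34,-0.54,0.15,0.4,-0.1,0,0.9],[-4.34,-0.54,0.15,0,0,0,0.9],[-4.34,-0.54,0.15,0,0,0,0.9],[-4.34,-0.54,0.15,0,0,0,0.9],[-4.34,-0.54,0.15,0,0,0,0.9]]}}

```text
clock: 85.65
position: [0.5992, 0.1238, 0.1577]
ee_rot: [-0.002, 0.65, 0.76, -0.004]
contact_force: [2.1, -0.9, -0.9]
width: 0.0202
gripper_force: 49.4
```

>>> {"op": "servo_tool", "data": {"increments": [[-4.34,-0.54,0.15,0,0,0,0.9],[-4.34,-0.54,0.15,0,0,0,0.9],[-4.34,-0.54,0.15,0,0,0,0.9],[-4.34,-0.54,0.15,0,0,0,0.9],[0,0,0,0,0,0,0.9]]}}

```text
clock: 86.15
position: [0.6053, -0.0549, 0.152]
ee_rot: [-0.002, 0.652, 0.758, -0.005]
contact_force: [0.1, 0.7, -1.5]
width: 0.0204
gripper_force: 49.4
```

>>> {"op": "servo_tool", "data": {"increments": [[0,0,4,0,0,0,0.9],[0,0,0,0,0,0,0.9],[0,0,0,0,0,0,0.9],[0,0,0,0,0,0,0.9],[0,0,0,0,0,0,0.9]]}}

```text
clock: 86.65
position: [0.6067, -0.0491, 0.1154]
ee_rot: [-0.0, 0.65, 0.76, -0.003]
contact_force: [-0.3, -0.1, -0.6]
width: 0.0204
gripper_force: 49.4
```

```bash
python3 -c "
from h import *
st();plan((*SO['b'],.103),RY+np.pi/2)"
```

```text
t 86.7 pos [ 0.6067 -0.0491  0.1154] yaw 1.7276 tilt -0.15 F [-0.3 -0.1 -0.6] w 0.0204 gf 49
turn deg [-0.25  0.15  0.04] then shift cm [0.05 0.1  1.24]
```

>>> {"op": "servo_tool", "data": {"increments": [[0.05,0.1,1.1,-0.25,0.15,0,0.9],[0,0,0,0,0,0,0.9],[0,0,0,0,0,0,0.9],[0,0,0,0,0,0,0.9],[0,0,0,0,0,0,0.9]]}}

```text
clock: 87.15
position: [0.6068, -0.0489, 0.1032]
ee_rot: [-0.001, 0.65, 0.76, -0.001]
contact_force: [0.1, 0.6, -0.6]
width: 0.0205
gripper_force: 49.4
```

```bash
python3 -c "
from h import *
st();plan((*SO['b'],.103),RY+np.pi/2)"
```

```text
t 87.2 pos [ 0.6068 -0.0489  0.1032] yaw 1.7268 tilt 0.04 F [ 0.1  0.6 -0.6] w 0.0205 gf 49
turn deg [-0.11 -0.04  0.  ] then shift cm [0.04 0.09 0.02]
```

>>> {"op": "servo_tool", "data": {"increments": [[0,0,0.15,0,0,0,0.9],[0,0,0.15,0,0,0,0.9],[0,0,0.1,0,0,0,0.9],[0,0,0,0,0,0,0.9],[0,0,0,0,0,0,0.9]]}}

```text
clock: 87.65
position: [0.6066, -0.0489, 0.099]
ee_rot: [-0.001, 0.65, 0.76, -0.001]
contact_force: [0.4, 1.1, -1.3]
width: 0.0199
gripper_force: 49.4
```

>>> {"op": "servo_tool", "data": {"increments": [[0,0,0.1,0,0,0,0.9],[0,0,0.1,0,0,0,0.9],[0,0,0.1,0,0,0,0.9],[0,0,0,0,0,0,0.9],[0,0,0,0,0,0,0.9]]}}

```text
clock: 88.15
position: [0.6067, -0.0489, 0.096]
ee_rot: [-0.001, 0.65, 0.76, -0.001]
contact_force: [0.1, -0.2, -1.5]
width: 0.0202
gripper_force: 49.4
```

```bash
python3 -c "
from h import *
st();plan((*SO['b'],.0726),RY+np.pi/2)"
```

```text
t 88.2 pos [ 0.6067 -0.0489  0.096 ] yaw 1.7268 tilt 0.04 F [ 0.1 -0.2 -1.5] w 0.0202 gf 49
turn deg [-0.12 -0.04  0.  ] then shift cm [0.03 0.1  2.34]
```

>>> {"op": "servo_tool", "data": {"increments": [[0,0.03,0.2,0,0,0,0.9],[0,0,0.2,0,0,0,0.9],[0,0,0.2,0,0,0,0.9],[0,0,0.2,0,0,0,0.9],[0,0,0,0,0,0,0.9]]}}

```text
clock: 88.65
position: [0.6071, -0.0488, 0.0877]
ee_rot: [-0.001, 0.65, 0.76, -0.0]
contact_force: [1.6, 0.1, -1.7]
width: 0.0202
gripper_force: 49.3
```

>>> {"op": "servo_tool", "data": {"increments": [[0,0,0.2,0,0,0,0.9],[0,0,0.2,0,0,0,0.9],[0,0,0.2,0,0,0,0.9],[0,0,0.2,0,0,0,0.9],[0,0,0,0,0,0,0.9]]}}

```text
clock: 89.15
position: [0.6071, -0.0488, 0.0798]
ee_rot: [-0.001, 0.65, 0.76, -0.0]
contact_force: [2.4, -0.3, -1.8]
width: 0.0204
gripper_force: 49.3
```

>>> {"op": "servo_tool", "data": {"increments": [[0,0,0.2,0,0,0,0.9],[0,0,0.2,0,0,0,0.9],[0,0,0.15,0,0,0,0.9],[0,0,0,0,0,0,0.9],[0,0,0,0,0,0,0.9]]}}

```text
clock: 89.65
position: [0.6071, -0.0488, 0.0744]
ee_rot: [-0.001, 0.65, 0.76, -0.0]
contact_force: [3.2, 0.4, -1.9]
width: 0.02
gripper_force: 49.4
```

>>> {"op": "servo_tool", "data": {"increments": [[0,0,0.1,0,0,0,0.9],[0,0,0,0,0,0,0.9],[0,0,0.1,0,0,0,0.9],[0,0,0,0,0,0,0.9],[0,0,0,0,0,0,0.9]]}}

```text
clock: 90.15
position: [0.6071, -0.0488, 0.0726]
ee_rot: [-0.001, 0.65, 0.76, -0.0]
contact_force: [3.4, 0.6, -0.4]
width: 0.0205
gripper_force: 49.6
```

>>> {"op": "servo_tool", "data": {"increments": [[0,0.03,0.1,0,0,0,0.9],[0,0,0,0,0,0,0.9],[0,0,0,0,0,0,0.9],[0,0,0,0,0,0,0.9],[0,0,0,0,0,0,0.9]]}}

```text
clock: 90.65
position: [0.6072, -0.0488, 0.0725]
ee_rot: [-0.001, 0.65, 0.76, -0.001]
contact_force: [1.1, 0.6, 5.8]
width: 0.0204
gripper_force: 50.1
```

>>> {"op": "servo_tool", "data": {"increments": [[0,0,0,0,0,0,0],[0,0,0,0,0,0,0],[0,0,0,0,0,0,0],[0,0,-4,0,0,0,0],[0,0,-4,0,0,0,0]]}}

```text
clock: 91.15
position: [0.6055, -0.0486, 0.1504]
ee_rot: [-0.004, 0.65, 0.76, -0.002]
contact_force: [1.5, -0.5, 1.2]
width: 0.0427
gripper_force: 0.0
```

>>> {"op": "servo_tool", "data": {"increments": [[0,0,-1,0,0,2.5,0],[0,0,0,0,0,2.5,0],[0,0,0,0,0,0,0],[0,0,0,0,0,0,0],[0,0,0,0,0,0,0]]}}

```text
clock: 91.65
position: [0.6068, -0.0487, 0.1607]
ee_rot: [-0.002, 0.682, 0.731, -0.001]
contact_force: [0.4, 0.1, -0.4]
width: 0.0429
gripper_force: 0.0
```

```bash
python3 -c "
from h import *
st();plan((.5888,.4078,.14),.07+np.pi/2)"
```

```text
t 91.7 pos [ 0.6068 -0.0487  0.1607] yaw 1.6401 tilt 0.06 F [ 0.4  0.1 -0.4] w 0.0429 gf 0
turn deg [-0.24 -0.06 -0.04] then shift cm [45.67  1.4   2.07]
```

Seated at 72.5 mm with 6 N push, so it is fully home. Now the second fuse (true y offset +1 mm applied).

>>> {"op": "servo_tool", "data": {"increments": [[4.57,0.14,0.2,-0.24,-0.06,0,0],[4.57,0.14,0.2,0,0,0,0],[4.57,0.14,0.2,0,0,0,0],[4.57,0.14,0.2,0,0,0,0],[4.57,0.14,0.2,0,0,0,0]]}}

```text
clock: 92.15
position: [0.5981, 0.1812, 0.1508]
ee_rot: [0.001, 0.682, 0.731, 0.0]
contact_force: [-0.4, -1.6, 0.5]
width: 0.0431
gripper_force: 0.0
```

>>> {"op": "servo_tool", "data": {"increments": [[4.57,0.14,0.2,0,0,0,0],[4.57,0.14,0.2,0,0,0,0],[4.57,0.14,0.2,0,0,0,0],[4.57,0.14,0.2,0,0,0,0],[4.54,0.14,0.2,0,0,0,0]]}}

```text
clock: 92.65
position: [0.5894, 0.4095, 0.1405]
ee_rot: [0.001, 0.682, 0.731, -0.0]
contact_force: [0.8, 0.1, 0.0]
width: 0.0427
gripper_force: 0.0
```

>>> {"op": "servo_tool", "data": {"increments": [[0,0,0,0,0,0,0],[0,0,0,0,0,0,0],[0,0,0,0,0,0,0],[0,0,0,0,0,0,0],[0,0,0,0,0,0,0]]}}

```text
clock: 93.15
position: [0.5903, 0.4064, 0.1416]
ee_rot: [0.001, 0.683, 0.73, 0.0]
contact_force: [-0.4, 0.5, 0.4]
width: 0.0431
gripper_force: 0.0
```

```bash
python3 -c "
from h import *
st();plan((.5888,.4078,.066),.07+np.pi/2)"
```

```text
t 93.2 pos [0.5903 0.4064 0.1416] yaw 1.6380 tilt -0.04 F [-0.4  0.5  0.4] w 0.0431 gf 0
turn deg [ 0.11  0.04 -0.16] then shift cm [ 0.15 -0.14  7.56]
```

>>> {"op": "servo_tool", "data": {"increments": [[0.15,-0.14,3.8,0.11,0,-0.16,0],[0,0,3.7,0,0,0,0],[0,0,0,0,0,0,0],[0,0,0,0,0,0,0],[0,0,0,0,0,0,0]]}}

```text
clock: 93.65
position: [0.5901, 0.4096, 0.0688]
ee_rot: [0.001, 0.682, 0.732, 0.002]
contact_force: [0.0, -0.3, 0.0]
width: 0.0428
gripper_force: 0.0
```

>>> {"op": "servo_tool", "data": {"increments": [[0,0,0,0,0,0,0.9],[0,0,0,0,0,0,0.9],[0,0,0,0,0,0,0.9],[0,0,0,0,0,0,0.9],[0,0,0,0,0,0,0.9]], "squeeze": 25}}

```text
clock: 94.15
position: [0.5896, 0.4098, 0.0687]
ee_rot: [0.001, 0.681, 0.732, 0.002]
contact_force: [-1.5, -0.6, 7.7]
width: 0.0208
gripper_force: 24.6
```

>>> {"op": "servo_tool", "data": {"increments": [[0,0,0,0,0,0,0],[0,0,0,0,0,0,0],[0,0,0,0,0,0,0],[0,0,0,0,0,-8.18,0],[0,0,0,0,0,-8.18,0]]}}

```text
clock: 94.65
position: [0.5883, 0.409, 0.0659]
ee_rot: [-0.0, 0.568, 0.823, -0.001]
contact_force: [-0.2, 0.2, 0.2]
width: 0.0427
gripper_force: 0.0
```

>>> {"op": "servo_tool", "data": {"increments": [[0,0,0,0,0,-8.18,0],[0,0,0,0,0,-8.18,0],[0,0,0,0,0,-8.18,0],[0,0,0,0,0,-8.18,0],[0,0,0,0,0,-8.18,0]]}}

```text
clock: 95.15
position: [0.5883, 0.409, 0.0659]
ee_rot: [-0.0, 0.244, 0.97, -0.001]
contact_force: [-0.1, -0.1, -0.5]
width: 0.0427
gripper_force: 0.0
```

>>> {"op": "servo_tool", "data": {"increments": [[0,0,0,0,0,-8.18,0],[0,0,0,0,0,-8.18,0],[0,0,0,0,0,-8.18,0],[0,0,0,0,0,-8.18,0],[0,0,0,0,0,0,0]]}}

```text
clock: 95.65
position: [0.5883, 0.409, 0.0659]
ee_rot: [-0.0, -0.035, 0.999, -0.0]
contact_force: [0.5, 0.4, 0.3]
width: 0.0429
gripper_force: 0.0
```

```bash
python3 -c "
from h import *
st();plan((.5888,.4078,.066),.07+np.pi)"
```

```text
t 95.7 pos [0.5883 0.409  0.0659] yaw -3.0707 tilt 0.04 F [0.5 0.4 0.3] w 0.0429 gf 0
turn deg [-0.05 -0.04  0.05] then shift cm [-0.04 -0.13 -0.01]
```

>>> {"op": "servo_tool", "data": {"increments": [[-0.1,0,0,0,0,0,0],[0,0,0,0,0,0,0],[0,0,0,0,0,0,0.9],[0,0,0,0,0,0,0.9],[0,0,0,0,0,0,0.9]], "squeeze": 50}}

```text
clock: 96.15
position: [0.5896, 0.4091, 0.0665]
ee_rot: [0.0, -0.035, 0.999, -0.0]
contact_force: [-0.3, -0.6, 0.1]
width: 0.0206
gripper_force: 48.7
```

>>> {"op": "servo_tool", "data": {"increments": [[0,0,0,0,0,0,0.9],[0,0,0,0,0,0,0.9],[0,0,0,0,0,0,0.9],[0,0,0,0,0,0,0.9],[0,0,0,0,0,0,0.9]]}}

```text
clock: 96.65
position: [0.5896, 0.4091, 0.0664]
ee_rot: [0.0, -0.036, 0.999, -0.0]
contact_force: [0.1, -0.7, 0.1]
width: 0.0204
gripper_force: 48.8
```

```bash
python3 -c "
from h import *
st()"
```

```text
t 96.7 pos [0.5896 0.4091 0.0664] yaw -3.0703 tilt -0.00 F [ 0.1 -0.7  0.1] w 0.0204 gf 49
```

>>> {"op": "servo_tool", "data": {"increments": [[0,0,-2,0,0,0,0.9],[0,0,-3,0,0,0,0.9],[0,0,-3,0,0,-2.5,0.9],[0,0,-2,0,0,-2.5,0.9],[0,0,0,0,0,0,0.9]]}}

```text
clock: 97.15
position: [0.5912, 0.4105, 0.17]
ee_rot: [0.003, -0.079, 0.997, 0.001]
contact_force: [0.1, 0.1, -1.2]
width: 0.0205
gripper_force: 49.0
```

```bash
python3 -c "
from h import *
SO['a']+=[.0003-.0005,-.0004+.0001]
st();plan((*SO['a'],.16),RY+np.pi)"
```

```text
t 97.2 pos [0.5912 0.4105 0.17  ] yaw -2.9831 tilt -0.38 F [ 0.1  0.1 -1.2] w 0.0205 gf 49
turn deg [0.14 0.38 0.14] then shift cm [ 11.53 -45.63   1.  ]
```

>>> {"op": "servo_tool", "data": {"increments": [[1.15,-4.56,0.1,0.14,0.38,0.14,0.9],[1.15,-4.56,0.1,0,0,0,0.9],[1.15,-4.56,0.1,0,0,0,0.9],[1.15,-4.56,0.1,0,0,0,0.9],[1.15,-4.56,0.1,0,0,0,0.9]]}}

```text
clock: 97.65
position: [0.5668, 0.1734, 0.1603]
ee_rot: [-0.005, -0.078, 0.997, -0.002]
contact_force: [0.7, -0.1, -0.8]
width: 0.0205
gripper_force: 49.0
```

>>> {"op": "servo_tool", "data": {"increments": [[1.15,-4.56,0.1,0,0,0,0.9],[1.15,-4.56,0.1,0,0,0,0.9],[1.15,-4.56,0.1,0,0,0,0.9],[1.15,-4.56,0.1,0,0,0,0.9],[1.15,-4.56,0.1,0,0,0,0.9]]}}

```text
clock: 98.15
position: [0.5455, -0.0605, 0.1566]
ee_rot: [-0.004, -0.077, 0.997, -0.001]
contact_force: [0.3, -0.8, -0.5]
width: 0.02
gripper_force: 49.1
```

>>> {"op": "servo_tool", "data": {"increments": [[0,0,4,0,0,0,0.9],[0,0,0,0,0,0,0.9],[0,0,0,0,0,0,0.9],[0,0,0,0,0,0,0.9],[0,0,0,0,0,0,0.9]]}}

```text
clock: 98.65
position: [0.5476, -0.0584, 0.1194]
ee_rot: [-0.002, -0.079, 0.997, -0.002]
contact_force: [-0.2, -0.2, -0.7]
width: 0.0202
gripper_force: 49.2
```

```bash
python3 -c "
from h import *
st();plan((.5482,-.0581,.103),RY+np.pi)"
```

```text
t 98.7 pos [ 0.5476 -0.0584  0.1194] yaw -2.9841 tilt 0.26 F [-0.2 -0.2 -0.7] w 0.0202 gf 49
turn deg [-0.21 -0.26  0.09] then shift cm [-0.06  0.03  1.64]
```

>>> {"op": "servo_tool", "data": {"increments": [[-0.06,0.03,1.5,-0.21,-0.26,0.09,0.9],[0,0,0,0,0,0,0.9],[0,0,0,0,0,0,0.9],[0,0,0,0,0,0,0.9],[0,0,0,0,0,0,0.9]]}}

```text
clock: 99.15
position: [0.5476, -0.0589, 0.104]
ee_rot: [-0.0, -0.077, 0.997, 0.0]
contact_force: [-0.2, 0.8, -0.6]
width: 0.0203
gripper_force: 49.2
```

```bash
python3 -c "
from h import *
st();plan((.5482,-.0581,.103),RY+np.pi)"
```

```text
t 99.2 pos [ 0.5476 -0.0589  0.104 ] yaw -2.9869 tilt 0.05 F [-0.2  0.8 -0.6] w 0.0203 gf 49
turn deg [ 0.01 -0.05 -0.07] then shift cm [-0.07  0.07  0.1 ]
```

>>> {"op": "servo_tool", "data": {"increments": [[-0.07,0.07,0.3,0,0,0,0.9],[0,0,0.1,0,0,0,0.9],[0,0,0.1,0,0,0,0.9],[0,0,0,0,0,0,0.9],[0,0,0,0,0,0,0.9]]}}

```text
clock: 99.65
position: [0.5476, -0.0581, 0.0981]
ee_rot: [-0.001, -0.077, 0.997, 0.0]
contact_force: [-1.1, -0.1, -0.9]
width: 0.0206
gripper_force: 49.2
```

>>> {"op": "servo_tool", "data": {"increments": [[0,0,0.1,0,0,0,0.9],[0,0,0.1,0,0,0,0.9],[0,0,0.1,0,0,0,0.9],[0,0,0,0,0,0,0.9],[0,0,0,0,0,0,0.9]]}}

```text
clock: 100.15
position: [0.5479, -0.0582, 0.0954]
ee_rot: [-0.001, -0.077, 0.997, 0.0]
contact_force: [0.7, 0.0, -0.1]
width: 0.0203
gripper_force: 49.2
```

```bash
python3 -c "
from h import *
st();plan((.5482,-.0581,.0725),RY+np.pi)"
```

```text
t 100.2 pos [ 0.5479 -0.0582  0.0954] yaw -2.9872 tilt 0.09 F [ 0.7  0.  -0.1] w 0.0203 gf 49
turn deg [ 0.03 -0.09 -0.09] then shift cm [-0.03  0.    2.29]
```

In the socket with no contact; continue to the bottom.

>>> {"op": "servo_tool", "data": {"increments": [[-0.02,0,0.2,0,0,0,0.9],[0,0,0.2,0,0,0,0.9],[0,0,0.2,0,0,0,0.9],[0,0,0.2,0,0,0,0.9],[0,0,0,0,0,0,0.9]]}}

```text
clock: 100.65
position: [0.5481, -0.0581, 0.087]
ee_rot: [-0.001, -0.077, 0.997, 0.0]
contact_force: [0.8, -0.3, -1.3]
width: 0.0204
gripper_force: 49.1
```

>>> {"op": "servo_tool", "data": {"increments": [[0,0,0.2,0,0,0,0.9],[0,0,0.2,0,0,0,0.9],[0,0,0.2,0,0,0,0.9],[0,0,0.2,0,0,0,0.9],[0,0,0,0,0,0,0.9]]}}

```text
clock: 101.15
position: [0.548, -0.0581, 0.079]
ee_rot: [-0.001, -0.077, 0.997, 0.0]
contact_force: [3.0, 0.3, -0.3]
width: 0.0206
gripper_force: 49.1
```

>>> {"op": "servo_tool", "data": {"increments": [[0,0,0.2,0,0,0,0.9],[0,0,0.2,0,0,0,0.9],[0,0,0.1,0,0,0,0.9],[0,0,0.1,0,0,0,0.9],[0,0,0,0,0,0,0.9]]}}

```text
clock: 101.65
position: [0.5481, -0.0582, 0.0732]
ee_rot: [-0.001, -0.077, 0.997, 0.0]
contact_force: [2.6, 0.3, 0.2]
width: 0.0201
gripper_force: 49.3
```

>>> {"op": "servo_tool", "data": {"increments": [[0,0,0.1,0,0,0,0.9],[0,0,0,0,0,0,0.9],[0,0,0.1,0,0,0,0.9],[0,0,0,0,0,0,0.9],[0,0,0,0,0,0,0.9]]}}

```text
clock: 102.15
position: [0.5482, -0.0582, 0.0723]
ee_rot: [-0.0, -0.077, 0.997, 0.0]
contact_force: [1.8, 1.2, 6.4]
width: 0.02
gripper_force: 49.8
```

Bottomed. Release (small opening, as the other fuse stands nearby), withdraw and look.

>>> {"op": "servo_tool", "data": {"increments": [[0,0,0,0,0,0,0.1],[0,0,0,0,0,0,0.1],[0,0,0,0,0,0,0.1],[0,0,-4,0,0,0,0.1],[0,0,-4,0,0,0,0.1]]}}

```text
clock: 102.65
position: [0.546, -0.0578, 0.1503]
ee_rot: [-0.004, -0.077, 0.997, 0.001]
contact_force: [2.1, -0.0, 0.9]
width: 0.0382
gripper_force: 0.0
```

>>> {"op": "servo_tool", "data": {"increments": [[0,0,-4,0,0,0,0.1],[3,3.5,0,0,0,0,0.1],[3,3.5,0,0,0,0,0.1],[3,3.5,0,0,0,0,0.1],[3,3.5,0,0,0,0,0.1]]}}

```text
clock: 103.15
position: [0.4056, 0.0625, 0.1911]
ee_rot: [-0.002, -0.077, 0.997, 0.0]
contact_force: [-0.0, 1.1, 0.3]
width: 0.0383
gripper_force: 0.0
```

>>> {"op": "servo_tool", "data": {"increments": [[3,3.5,0,0,0,0,0.1],[3,3.5,0,0,0,0,0.1],[0,3,0,0,0,0,0.1],[0,0,0,0,0,0,0.1],[0,0,0,0,0,0,0.1]]}}

```text
clock: 103.65
position: [0.3328, 0.1513, 0.1917]
ee_rot: [-0.001, -0.078, 0.997, -0.0]
contact_force: [-0.2, -0.8, 0.0]
width: 0.0385
gripper_force: 0.0
```

```bash
python3 - <<'E'
from h import *
st();I,G=ims()
a=cv2.resize(I["top"][150:300,340:515,::-1],(455,390),interpolation=cv2.INTER_CUBIC);b=cv2.resize(I["side"][130:260,280:395,::-1],(345,390),interpolation=cv2.INTER_CUBIC)
cv2.imwrite("pics/end.png",np.hstack([a,b]))
B=poly(BP,58);q=rw(135,0,0);p,f=fit(B,[q[0],q[1],RY],G,("top",),(.006,.04));d=p[:2]-q[:2];print("bar",np.round([(np.cos(RY)*d[0]+np.sin(RY)*d[1])*1e3,(-np.sin(RY)*d[0]+np.cos(RY)*d[1])*1e3,p[2]],3))
for yy in(-105,-35,35,105):
    q=rw(0,yy,0);p,f=fit(HM,[q[0],q[1],RY],G,("top",),(.005,.04));d=p[:2]-q[:2];print("mod",np.round([(np.cos(RY)*d[0]+np.sin(RY)*d[1])*1e3,yy+(-np.sin(RY)*d[0]+np.cos(RY)*d[1])*1e3,p[2]],3))
E
```

```text
t 103.7 pos [0.3328 0.1513 0.1917] yaw -2.9848 tilt 0.16 F [-0.2 -0.8  0. ] w 0.0385 gf 0
bar [0.676 0.754 0.173]
mod [   0.758 -104.585    0.156]
mod [  0.434 -35.905   0.146]
mod [ 0.676 35.841  0.158]
mod [  0.512 103.401   0.156]
```

View pics/end.png

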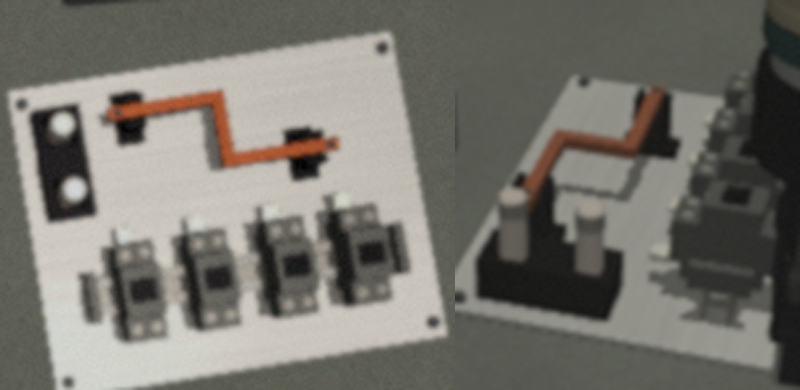

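```bash
python3 -c "
from rig import manip
print(manip.sign_off())"
```

```text
the job is handed in; nothing more can be done
None
```

I handed the job in at about 104 s: all four grey modules are clipped on the rail, the copper bar lies in both notches to within about 1 mm of midway, and both fuses are fully home in the block, confirmed by contact checks on the parts and the final pictures.

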